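Clip the pocket wheel onto the tilted feeder spindle

TASK

The white pocket wheel on the feeder's tilted spindle has crept up over the groove: push it back down the spindle until it sits fully home. Then take the smaller of the two black retaining clips from the clip stand and push it sideways into the spindle's groove until it snaps fully home and holds the wheel on, and let go. Do not shift the larger clip or the spare wheel.

Things in the scene. Friction and masses are not known exactly. Their poses are not given: they have to be found in the camera images.
- feeder: Fixed bench-top feeder, origin under its groove at table height, x the way the spindle points, level. A 36 mm steel spindle rises at 32 degrees from its grey gearbox, towards the robot's left, and carries a white pocket wheel. Behind the wheel: a round backplate (80 mm radius, its front 91 mm down from the groove), a 92 mm square gearbox and, on the robot's side, a motor out to 185 mm from the spindle. Above the wheel all is open.
- groove (a point): Centre of the groove near the spindle's free end, on its axis, 170 mm up. z: along the spindle, up and out to its free end, 30 mm on. x: square to the spindle, straight down the slope of the groove's plane (32 degrees off vertical, down and to the robot's left). y: level. Groove bottom 24 mm in diameter, 11 mm wide, edges bevelled to 15 mm; spindle 36 mm thick.
- wheel (a joint): How far (m) the white wheel stands up the spindle from home: 0 = fully home on a firm stop, 0.036 at most. It starts 0.020 to 0.034 up, its hub covering the groove. It slides without turning, stays where it is left, and needs a push of about 4 to 6 N down the spindle.
- wheel_front (a point): Centre of the front of the white wheel's disc (facing the free end), on the axis; axes as the groove's; moves with the wheel. Disc 26 mm thick, solid to 46 mm radius, eight teeth out to 64 mm. A hub of 25 mm radius stands 41 mm out of this face round the spindle. Wheel home: this face is 52 mm, the hub's end 11 mm, down the spindle from the groove's centre.
- clip_grip (a point): Smaller black plastic clip, middle of its flat tail, 90 mm up at the start. An open C with a tail, 8 mm thick, 108 mm tall, standing in a slot of the stand, tail up, mouth down; same front and back. x: through the thickness; y: across; z: up the tail. Tail 26 mm wide from 32 mm below this point to 16 mm above, then a 38 mm wide crossbar to 28 mm above.
- clip_bore (a point): Centre of the smaller clip's opening, same axes, 56 mm below clip_grip, 24 mm above its feet. The C is 48 mm across. Two sprung jaws narrow to 19 mm 10 mm below this point and flare to 35 mm between the feet. Pushed along its -z over the groove it takes 11 to 18 N, then the jaws snap shut behind. Seated, this point lies on the groove's centre.
- wide_clip_grip (a point): Larger clip of the same shape, middle of its tail, 109 mm up: C 67 mm across, for a 34 mm groove, 127 mm tall; tail also 26 mm wide and 8 mm thick. It stands in the other slot and stays there.
- stand_top (a point): Centre of the top of the fixed aluminium clip stand, 28 mm above the table. The stand is 70 mm (x) by 210 mm (y). Two slots lie in line along y, centred 52.5 mm either side, each 9.6 mm wide, 81 mm long, 18 mm deep, with a clip in each. Either clip may be in either slot.
- spare_center (a point): Middle of a loose spare white pocket wheel with six teeth, 128 mm across, lying on its disc with the hub up, 67 mm high. Not needed; leave it.
Mind the look-alikes: they are no part of the job. Leave any orange look-alike of the part that bears clip_grip alone.

How it is judged:
By the outcome, as a careful person would: the job done as asked, in the order asked, and still so for the second after the job is handed in, with the robot touching nothing.
It also fails if it takes over 53 s, if anything falls off the work surface, if the arm or the gripper's body presses on something with over 40 N, if the wrist force passes 120 N, or if a joint passes its speed limit or range.

ROBOT

A 7-joint arm with a two-finger parallel gripper is mounted at the origin on the work surface. World frame = base frame: x ahead of the robot, y to its left, z up, the work surface at z = 0. Lengths are in m, angles in rad, forces in N, time in s.
With the tool pointing down it reaches from about 0.4 to 0.85 m from the base axis. Payload 4.5 kg.
Tool frame: the origin (TCP) lies midway between the tips of the shut fingers; the grasp point (between the pads) lies 19 mm behind it (r.hold_point_z is the distance from the TCP to the grasp point, in m); z points along the fingers, y is the direction in which the jaws open and shut (so a half turn about z gives the same grasp; the last joint's range is limited). The gripper opens to 88 mm and grips with 3 to 60 N. Pads are 18 mm wide; open, the fingers measure 123 mm over their backs; the gripper's body (75 mm by 187 mm) begins 45 mm behind the grasp point.
Start: joints at [-1.146, 0.689, -0.195, 1.565, 0.157, 0.902, -0.215], TCP at [0.238, 0.578, 0.239] pointing down, gripper open.
Joint ranges: [-3.01, 3.01], [-0.46, 2.08], [-1.47, 1.51], [0.13, 2.56], [-1, 4.14], [0.04, 2.09], [-2.66, 2.66]. Speed limits (rad/s): [2.57, 2.57, 3.14, 3.14, 3.14, 3.14, 3.14].

INTERFACE

Orientations are given as a unit quaternion [x, y, z, w].
In Python, from plant import r gives the robot as it stands. The module is installed in compiled form; this text tells all that it offers.
- The arm moves only by the tool move_arm, never from a script. Its arguments are lists of equal length, an entry for each row: "turn": the turn, a rotation vector about the tool's x, y, z in units of 2 pi rad (1.0 is 2 pi rad), a list of three; "dp": the shift along the tool's x, y, z in units of 2.5 cm (1.0 is 2.5 cm), a list of three; "jaw": the closure, from -1 (fully open) to 1 (shut), so that 0 is half open. In form: {"turn": [[wx, wy, wz], ...], "dp": [[x, y, z], ...], "jaw": [jaw, ...]}. A call has 1 to 10 rows; each row shifts and turns the commanded pose from where the row before left it, along the tool's axes as they then stand; what a row does not reach is not made up. A row lasts 1/12 s, in which the tool goes at most 41.7 mm and 7.16 degrees, less where a joint would pass 70% of its speed; a pose out of reach is approached as far as the arm can. A call with a number of a shift or a turn outside -1 to 1 is refused whole. A call with a gripper value outside its range is refused whole. The fingers move at their own pace and stop on an object; "newtons" is the grip in N (left out, the last holds). Time passes only in rows, so rows that do not move let the fingers close. It gives the time, the measured TCP pose, the force and the opening at its end, in the units of the state.
- r.get_state(): the state, without advancing time (a new reading comes with each control period).
- r.snapshot(name): name is "scene" or "top"; returns a dict with "frame" (480x640x3 uint8, blue, green, red), "mtx" (3x3 intrinsics, pixels), "k1" (the pictures are not rectified: a ray, as slopes to the right and down, at radius r is drawn at 1 + k1 r^2 times it, then the intrinsics apply), "origin" and "orientation" of the camera in the world. Camera axes: x right, y up, looking along -z (the intrinsics and any distortion apply to the point x, -y, -z); pixel columns grow to the right and rows downward; lengths in m; the calibration is good to about 2 mm. A picture is of the moment at which its call begins. There is no depth.
- r.finish_job(): hands the job in, once; it reports no verdict.
The state is a dict: "clock": time; "q": joint angles; "qd": joint speeds; "joint_torque": joint torques, N m; "tool_pos": TCP position; "eef_rot": TCP orientation; "contact_force": force on the tool from outside, world axes, zero at the start; "moment": the same for the moment, N m; "opening": opening from 0.0 (shut) to 1.0 (fully open).
Only numpy, scipy, OpenCV 4.12 (cv2) and the standard library are available. Lean on these libraries where they do the work, as an engineer would, in place of code of your own. Each camera call takes 0.05 s, during which the arm holds its last target.

## Working session

There is one attempt and no reset: what is moved stays moved. The work goes in short steps, Python scripts to look and compute and a tool call to move; the robot and the scene stay as the last step left them, time stands still between calls to the robot, and variables do not carry over. Pictures are saved under pics/ and viewed, and the job is handed in when it is done.

Besides the shell and the picture viewer there is one more tool, called after "Request:" by a JSON object that holds its "method" and its "body". move_arm: Moves the arm, as the interface text tells. Shifts and turns lie within -1 to 1; 1 stands for 2.5 cm of shift or 2 pi rad of turn. Its arguments: {"type":"object","properties":{"turn":{"type":"array","items":{"type":"array","items":{"type":"number","minimum":-1,"maximum":1}}},"dp":{"type":"array","items":{"type":"array","items":{"type":"number","minimum":-1,"maximum":1}}},"jaw":{"type":"array","items":{"type":"number"}},"newtons":{"type":"number"}},"required":["turn","dp","jaw"]}

```bash
mkdir -p pics; ls; python3 - <<'E'
from plant import r
import cv2
print(r.get_state(), r.hold_point_z)
for n in("scene","top"):
    s=r.snapshot(n); cv2.imwrite(f"pics/{n}0.png",s["frame"]); print(n,s["mtx"],s["k1"],s["origin"],s["orientation"])
E
```

```text
pics
{'clock': 0.0, 'q': array([-1.14621342,  0.68999134, -0.19451188,  1.56631847,  0.15732352,
        0.9025115 , -0.215132  ]), 'qd': array([1.05457438e-03, 1.08043895e-03, 1.13599925e-03, 1.63853582e-03,
       3.18457755e-04, 1.12200989e-03, 8.24118119e-05]), 'joint_torque': array([ 8.67024446e-04, -5.27557397e+01, -1.26715131e+00, -1.53438538e+01,
       -5.28113788e-02,  6.43694933e-03,  1.73166095e-04]), 'tool_pos': array([0.23788524, 0.57728283, 0.23791221]), 'eef_rot': array([ 1.94119948e-01,  9.80977372e-01, -9.11541269e-04, -1.02498543e-04]), 'contact_force': array([-0.33593619, -0.5200666 ,  0.30382593]), 'moment': array([ 0.00935416, -0.01031252, -0.00889772]), 'opening': 0.9988831664570598} 0.0187
scene [[534.36295354   0.         318.19858231]
 [  0.         534.36295354 245.00340787]
 [  0.           0.           1.        ]] -0.0004219350014040487 [1.21117799 0.44727317 0.75380035] [0.22246105 0.35385196 0.78000638 0.46571442]
top [[473.36791974   0.         308.66536529]
 [  0.         473.36791974 232.53432198]
 [  0.           0.           1.        ]] -0.11557104920426885 [0.37447386 0.14057257 1.0769281 ] [ 0.04743588 -0.05301268 -0.69916632  0.71141123]
```

View pics/scene0.png

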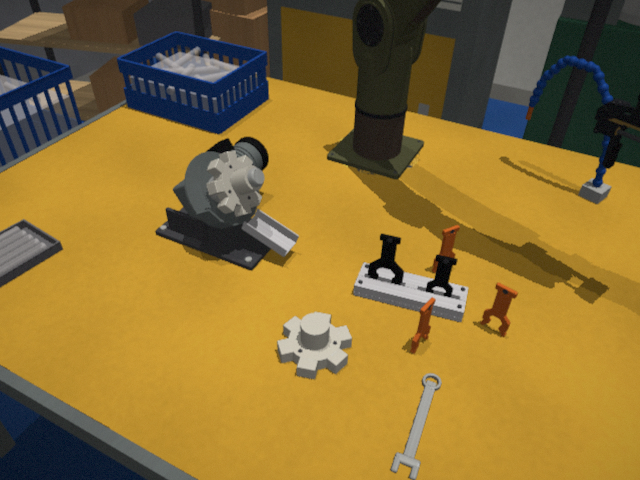

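View pics/top0.png

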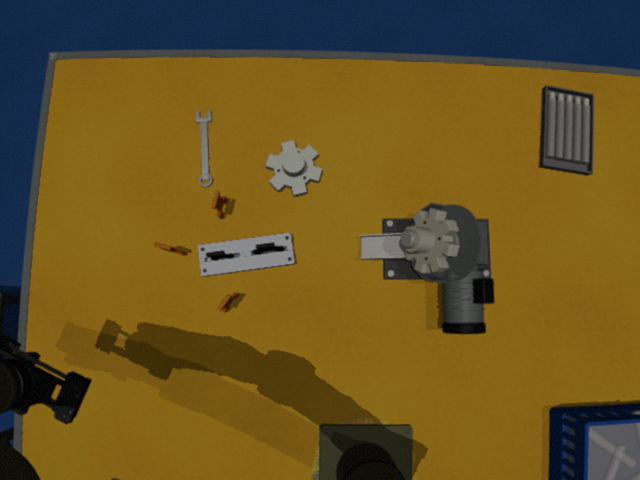

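Candidates for the small clip: black clip at scene (443,275) / top (220,257); larger black clip at scene (387,258) / top (268,248); orange look-alikes at scene (448,248), (424,325), (500,308). By the description, it is the shorter, black one at scene (443,275). I'll check this in a crop.

```bash
cat > h.py <<'E'
import numpy as np, cv2
from scipy.spatial.transform import Rotation as R
from plant import r
def snap(n):
    return r.snapshot(n)
def ray(s,uv):
    K=s["mtx"]; d=(np.array(uv,float)-K[:2,2])/np.array([K[0,0],K[1,1]])
    x=d.copy()
    for _ in range(20): x=d/(1+s["k1"]*(x@x))
    v=R.from_quat(s["orientation"]).apply([x[0],-x[1],-1.]); return np.array(s["origin"]),v/np.linalg.norm(v)
def proj(s,P):
    p=R.from_quat(s["orientation"]).inv().apply(np.atleast_2d(P)-s["origin"])
    x=np.c_[p[:,0]/-p[:,2],-p[:,1]/-p[:,2]]; x=x*(1+s["k1"]*(x**2).sum(1))[:,None]
    return x*[s["mtx"][0,0],s["mtx"][1,1]]+s["mtx"][:2,2]
def onz(s,uv,z):
    o,v=ray(s,uv); return o+v*(z-o[2])/v[2]
def tri(s1,u1,s2,u2):
    o1,v1=ray(s1,u1);o2,v2=ray(s2,u2)
    t=np.linalg.lstsq(np.c_[v1,-v2],o2-o1,rcond=None)[0]
    a=o1+v1*t[0];b=o2+v2*t[1]; return (a+b)/2,np.linalg.norm(a-b)
def crop(s,x0,y0,x1,y1,k,name):
    cv2.imwrite("pics/"+name,cv2.resize(s["frame"][y0:y1,x0:x1],None,fx=k,fy=k,interpolation=cv2.INTER_CUBIC))
E
python3 - <<'E'
from h import *
import pickle
s=snap("scene");t=snap("top")
pickle.dump((s,t),open("st0.pkl","wb"))
crop(s,340,220,480,325,5,"sc_stand.png"); crop(t,185,220,305,285,6,"tp_stand.png")
crop(s,150,125,310,275,4,"sc_feed.png"); crop(t,350,195,500,340,4,"tp_feed.png")
E
```

```text
(no output)
```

View pics/sc_stand.png

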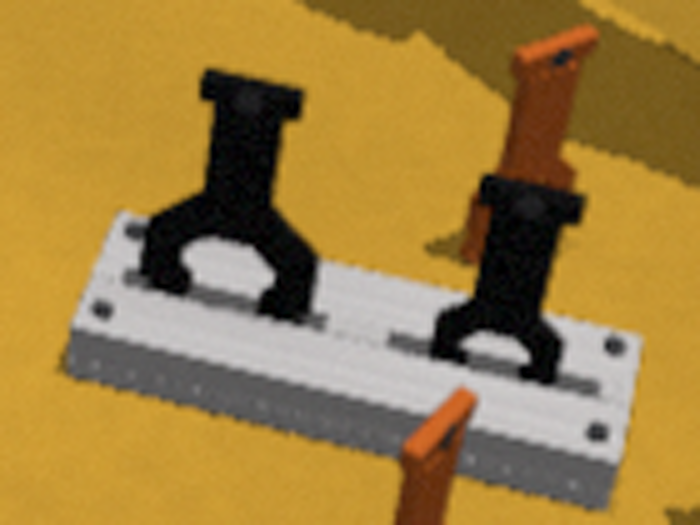

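View pics/tp_stand.png

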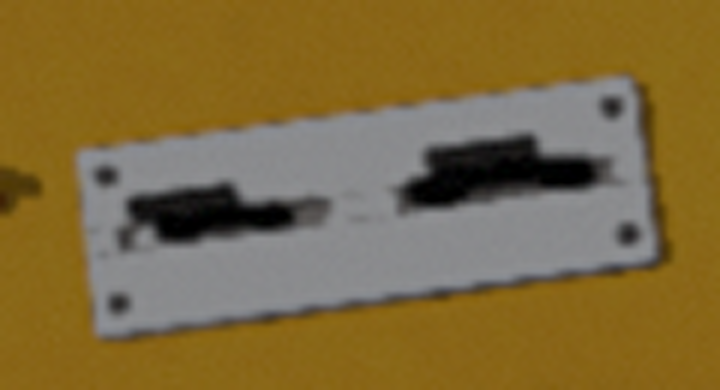

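View pics/sc_feed.png

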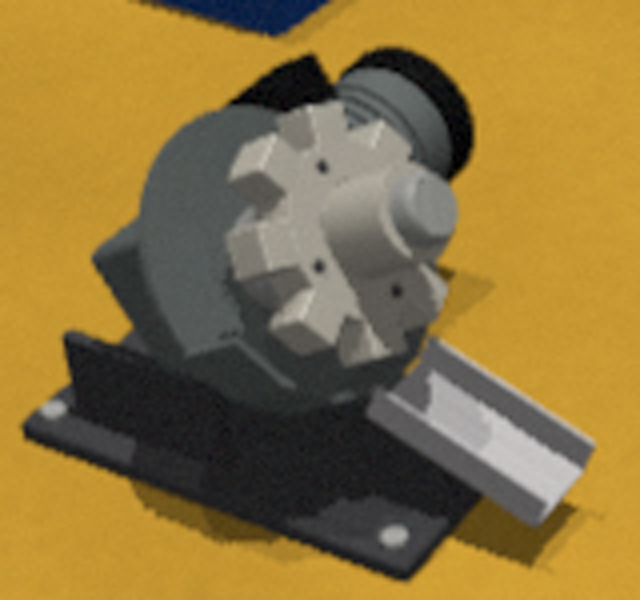

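View pics/tp_feed.png

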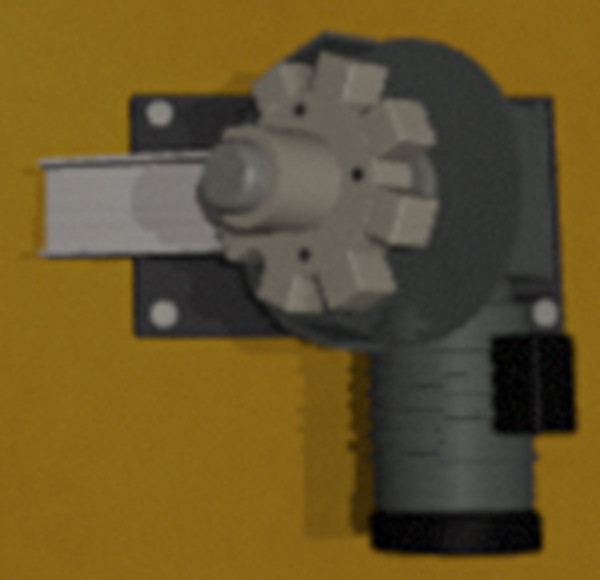

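The crops show that the small black clip is the one at scene (443,275) (tail up, narrow C, left slot in the top view). The larger black one sits at (387,258). The wheel's hub reaches nearly to the spindle's end. Now I'll measure.

```bash
python3 - <<'E'
from h import *
import pickle
np.set_printoptions(precision=4,suppress=True)
s,t=pickle.load(open("st0.pkl","rb"))
S=lambda c,k,x,y:((c[0]+.5)/k-.5+x,(c[1]+.5)/k-.5+y)
tc=[S(c,6,185,220) for c in [(78,152),(632,75),(660,262),(97,338)]]
P=np.array([onz(t,c,.028) for c in tc]); print("stand top-view",P,P.mean(0)); print("edges",[np.linalg.norm(P[i]-P[(i+1)%4]) for i in range(4)])
sc=[S(c,5,340,220) for c in [(640,338),(122,212),(70,332),(613,462)]]
Q=np.array([onz(s,c,.028) for c in sc]); print("stand scene",Q,Q.mean(0));print([np.linalg.norm(Q[i]-Q[(i+1)%4]) for i in range(4)])
# tri crossbar: small ends top
for nm,a,b in (("small xbar L(scene R)",(583,197),(128,200)),("small xbar R",(487,180),(235,188)),("screws near",(597,432),(105,176)),("screw2",(102,308),(611,106)),("screw3",(134,231),(627,233)),("screw4",(615,346),(118,302))):
    print(nm,tri(s,S(a,5,340,220),t,S(b,6,185,220)))
for nm,a,b in (("spindle end",(431,216),(233,172)),("hole A",(322,167),(304,254)),("hole B",(319,267),(357,174)),("hole C",(397,291),(300,110)),("screw1",(395,536),(160,112)),("scr2",(53,409),(545,112))):
    print(nm,tri(s,S(a,4,150,125),t,S(b,4,350,195)))
for c in [(160,112),(163,313),(545,313)]: print(onz(t,S(c,4,350,195),.012))
E
```

```text
stand top-view [[0.4922 0.3819 0.028 ]
 [0.525  0.1755 0.028 ]
 [0.4553 0.1636 0.028 ]
 [0.4231 0.3715 0.028 ]] [0.4739 0.2731 0.028 ]
edges [np.float64(0.20892468160667765), np.float64(0.07066556570955591), np.float64(0.21036293718837862), np.float64(0.06988799705203949)]
stand scene [[0.4271 0.3725 0.028 ]
 [0.4581 0.1681 0.028 ]
 [0.5303 0.1786 0.028 ]
 [0.4951 0.3817 0.028 ]] [0.4776 0.2752 0.028 ]
[np.float64(0.20675349396089945), np.float64(0.07294692311381343), np.float64(0.2061384528917639), np.float64(0.06857662788971253)]
small xbar L(scene R) (array([0.4657, 0.3436, 0.119 ]), np.float64(0.001203376912076712))
small xbar R (array([0.4705, 0.3088, 0.1159]), np.float64(0.0035260492359534194))
screws near (array([0.4833, 0.3717, 0.0278]), np.float64(0.0008777435549002099))
screw2 (array([0.5129, 0.1835, 0.0284]), np.float64(0.0010320778954878767))
screw3 (array([0.4657, 0.1764, 0.0276]), np.float64(0.000702694663857659))
screw4 (array([0.4364, 0.3647, 0.0281]), np.float64(0.001075577443147923))
spindle end (array([ 0.4957, -0.0549,  0.1782]), np.float64(0.004458577478678687))
hole A (array([ 0.4683, -0.1123,  0.1669]), np.float64(0.040010525873932286))
hole B (array([ 0.5008, -0.1265,  0.1284]), np.float64(0.011885559807414863))
hole C (array([ 0.5238, -0.0786,  0.1496]), np.float64(0.04006276483510439))
screw1 (array([ 0.5521, -0.0499,  0.0164]), np.float64(0.002060353747864459))
scr2 (array([ 0.5554, -0.2739,  0.016 ]), np.float64(0.006304414685133862))
[ 0.5533 -0.0516  0.012 ]
[ 0.4383 -0.0526  0.012 ]
[ 0.4409 -0.2744  0.012 ]
```

```bash
python3 - <<'E'
from h import *
import pickle
s,t=pickle.load(open("st0.pkl","rb"))
crop(s,225,155,275,205,14,"a.png"); crop(t,390,220,450,265,12,"b.png")
E
```

```text
(no output)
```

View pics/a.png

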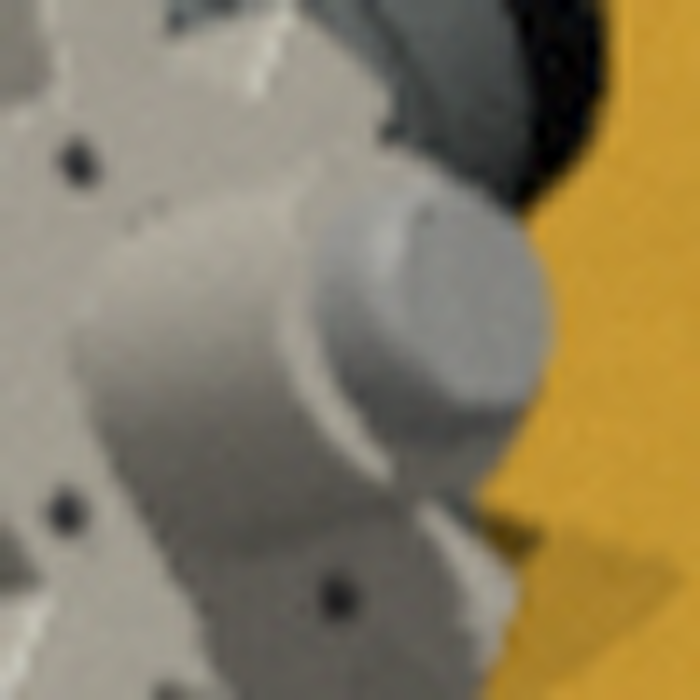

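View pics/b.png

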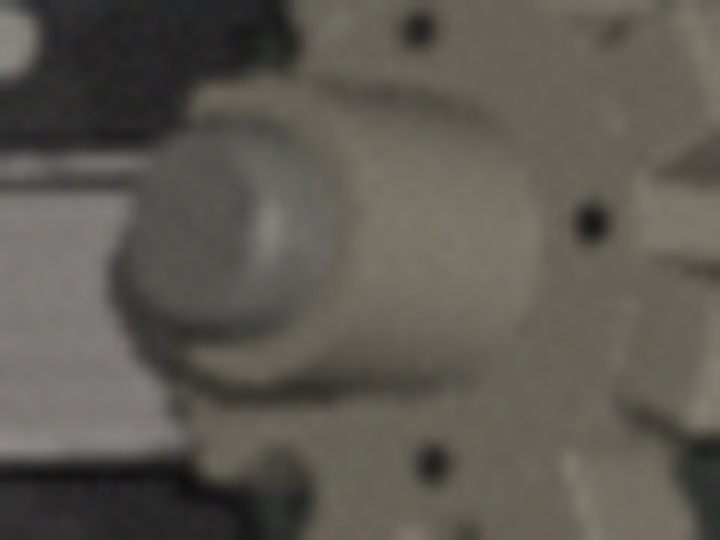

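```bash
python3 - <<'E'
from h import *
import pickle
np.set_printoptions(precision=4,suppress=True)
s,t=pickle.load(open("st0.pkl","rb"))
S=lambda c,k,x,y:((c[0]+.5)/k-.5+x,(c[1]+.5)/k-.5+y)
a=S((475,298),14,225,155); b=S((193,228),12,390,220)
print(tri(s,a,t,b), onz(s,a,.186),onz(t,b,.186))
# orange positions & spare
for c in [(222,205),(172,248),(230,301),(293,163)]: print(c,onz(t,c,.08))
st=r.get_state(); print(R.from_quat(st["eef_rot"]).as_matrix())
c,sn=np.cos(np.radians(32)),np.sin(np.radians(32))
for yaw in (0,.5,1):
  y=np.radians(yaw); ax=np.array([-c*np.sin(y),c*np.cos(y),sn])
  E=np.array([.496,-.055,.186]) 
  P=[E, E-ax*.03, E-ax*.05,E-.2*ax]; print(yaw,proj(s,P),proj(t,P))
E
```

```text
(array([ 0.4939, -0.0509,  0.1843]), np.float64(0.0006277364326032402)) [ 0.496  -0.0491  0.186 ] [ 0.4938 -0.0508  0.186 ]
(222, 205) [0.5737 0.3213 0.08  ]
(172, 248) [0.4787 0.4248 0.08  ]
(230, 301) [0.3695 0.2961 0.08  ]
(293, 163) [0.6696 0.1706 0.08  ]
[[-0.9246  0.3809 -0.0003]
 [ 0.3809  0.9246 -0.0011]
 [-0.0001 -0.0011 -1.    ]]
0 [[255.8687 174.9742]
 [245.3736 178.3168]
 [238.5876 180.4781]
 [192.4704 195.1664]] [[407.7574 237.4407]
 [418.8985 238.7381]
 [426.0901 239.576 ]
 [474.6001 245.2386]]
0.5 [[255.8687 174.9742]
 [245.3106 178.3719]
 [238.4821 180.5694]
 [192.0431 195.5144]] [[407.7574 237.4407]
 [418.8963 238.6251]
 [426.086  239.39  ]
 [474.5762 244.5574]]
1 [[255.8687 174.9742]
 [245.2483 178.4273]
 [238.3779 180.6612]
 [191.6199 195.8646]] [[407.7574 237.4407]
 [418.893  238.5121]
 [426.0803 239.2039]
 [474.5466 243.8764]]
```

```bash
cat >> h.py <<'E'
np.set_printoptions(precision=4,suppress=True)
c32,s32=np.cos(np.radians(32)),np.sin(np.radians(32))
yaw=np.radians(.6)
lat=np.array([np.cos(yaw),np.sin(yaw),0])           # level, world +x-ish
ax=np.array([-c32*np.sin(yaw),c32*np.cos(yaw),s32])  # spindle up
gx=np.array([-s32*np.sin(yaw),s32*np.cos(yaw),-c32]) # groove x (down slope)
END=np.array([.4945,-.0505,.185]); G=END-.03*ax
def Rm(z,y): return np.c_[np.cross(y,z),y,z]
def cur():
    st=r.get_state(); return st["tool_pos"],R.from_quat(st["eef_rot"]).as_matrix(),st
def shift(p):   # total dp in units along current tool axes
    P,M,st=cur(); d=M.T@(np.array(p)-P)/.025; n=int(np.ceil(abs(d).max())); print("shift units",d,"rows>=",n,"per row",d/max(n,1)); return d
def turn(Mt):
    P,M,st=cur(); w=R.from_matrix(M.T@Mt).as_rotvec(); n=int(np.ceil(np.linalg.norm(w)/.12)); print("turn deg",np.degrees(w),"rows",n,"per row",w/2/np.pi/max(n,1))
def show():
    P,M,st=cur(); print("t",st["clock"],"P",P,"G-frame (x,y,z)mm",1e3*np.array([gx@(P-G),lat@(P-G),ax@(P-G)]),"\nz",M[:,2],"y",M[:,1],"F",st["contact_force"],"op",st["opening"],"q",st["q"])
E
python3 - <<'E'
from h import *
show(); print(G); shift([.49,.08,.28]); 
turn(Rm(-ax,-gx*-1)); turn(Rm(-ax,-gx)); turn(Rm(-ax,lat)); turn(Rm(-ax,-lat))
E
```

```text
t 0.2 P [0.238  0.5775 0.2382] G-frame (x,y,z)mm [ 289.0699 -249.9325  593.0385] 
z [-0.0003 -0.0011 -1.    ] y [ 0.3809  0.9246 -0.0011] F [0.4765 0.2592 0.0505] op 1.0030030088191402 q [-1.1462  0.6897 -0.1945  1.5659  0.1573  0.9025 -0.2151]
[ 0.4948 -0.0759  0.1691]
shift units [-16.9007 -14.5632  -1.6533] rows>= 17 per row [-0.9942 -0.8567 -0.0973]
turn deg [ 57.1285 -11.6345 -20.9741] rows 10 per row [ 0.0159 -0.0032 -0.0058]
turn deg [-15.6983 -77.0824 139.2467] rows 24 per row [-0.0018 -0.0089  0.0161]
turn deg [ 33.7245 -50.9738  60.9543] rows 13 per row [ 0.0072 -0.0109  0.013 ]
turn deg [  56.3894   37.3075 -101.8299] rows 18 per row [ 0.0087  0.0058 -0.0157]
```

Request:
{"method": "move_arm", "body": {"turn": [[0,0,0],[0,0,0],[0,0,0],[0,0,0],[0,0,0],[0,0,0],[0,0,0],[0,0,0],[0,0,0]], "dp": [[-0.99,-0.85,-0.2],[-0.99,-0.85,-0.2],[-0.99,-0.85,-0.2],[-0.99,-0.85,-0.2],[-0.99,-0.85,-0.1],[-0.99,-0.85,-0.1],[-0.99,-0.85,-0.1],[-0.99,-0.85,-0.1],[-0.99,-0.85,-0.1]], "jaw": [0.07,0.07,0.07,0.07,0.07,0.07,0.07,0.07,0.07]}}

```text
clock: 0.95
tool_pos: [0.3716, 0.3147, 0.2714]
eef_rot: [0.194, 0.981, -0.0, 0.0]
contact_force: [0.5, 0.6, -0.3]
opening: 0.467
```

Request:
{"method": "move_arm", "body": {"turn": [[0,0,0],[0,0,0],[0,0,0],[0,0,0],[0,0,0],[0,0,0],[0,0,0],[0,0,0],[0,0,0]], "dp": [[-0.99,-0.85,-0.1],[-0.99,-0.85,-0.1],[-0.99,-0.85,-0.1],[-0.99,-0.85,-0.1],[-0.99,-0.85,-0.1],[-0.99,-0.85,0],[-0.99,-0.85,0],[-0.99,-0.85,0],[0,0,0]], "jaw": [0.07,0.07,0.07,0.07,0.07,0.07,0.07,0.07,0.07]}}

```text
clock: 1.7
tool_pos: [0.4921, 0.076, 0.2835]
eef_rot: [0.2, 0.98, -0.002, 0.001]
contact_force: [-0.3, -0.9, -0.8]
opening: 0.466
```

Request:
{"method": "move_arm", "body": {"turn": [[0.0159,-0.0032,-0.0058],[0.0159,-0.0032,-0.0058],[0.0159,-0.0032,-0.0058],[0.0159,-0.0032,-0.0058],[0.0159,-0.0032,-0.0058],[0.0159,-0.0032,-0.0058]], "dp": [[0,0,0],[0,0,0],[0,0,0],[0,0,0],[0,0,0],[0,0,0]], "jaw": [0.07,0.07,0.07,0.07,0.07,0.07]}}

```text
clock: 2.2
tool_pos: [0.4899, 0.0848, 0.2842]
eef_rot: [0.077, 0.95, -0.302, 0.002]
contact_force: [0.5, 0.6, -1.4]
opening: 0.465
```

```bash
python3 - <<'E'
from h import *
show(); turn(Rm(-ax,gx)); shift(G+.1*ax)
s=snap("scene");cv2.imwrite("pics/s1.png",s["frame"])
E
```

```text
t 2.2 P [0.4899 0.0848 0.2842] G-frame (x,y,z)mm [-12.3917  -3.2062 197.2955] 
z [-0.0429 -0.5744 -0.8175] y [ 0.1485  0.8055 -0.5737] F [ 0.4932  0.6172 -1.4411] op 0.4649540128576845 q [-0.5386  0.6334 -0.0621  1.7478  0.5389  1.2295  0.5057]
turn deg [22.6566 -4.5661 -8.3544] rows 4 per row [ 0.0157 -0.0032 -0.0058]
shift units [-0.4753 -0.9975  3.7666] rows>= 4 per row [-0.1188 -0.2494  0.9417]
```

View pics/s1.png

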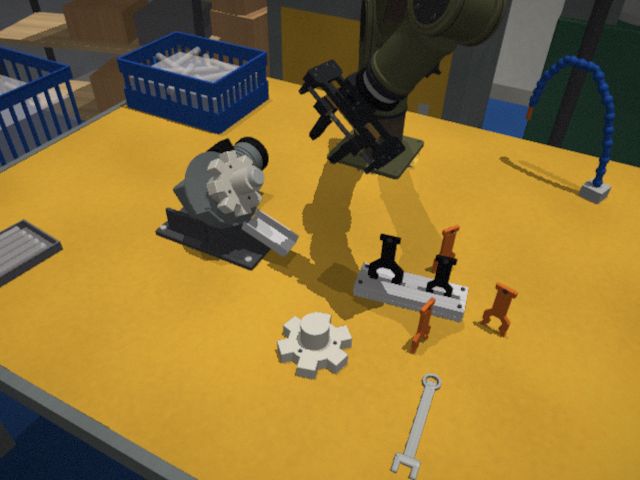

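The gripper is now tilting at about (355,120), with the feeder and stand untouched. I'll finish the turn.

Request:
{"method": "move_arm", "body": {"turn": [[0.0157,-0.0032,-0.0058],[0.0157,-0.0032,-0.0058],[0.0157,-0.0032,-0.0058],[0.0157,-0.0032,-0.0058],[0,0,0]], "dp": [[0,0,0],[0,0,0],[0,0,0],[0,0,0],[0,0,0]], "jaw": [0.07,0.07,0.07,0.07,0.07]}}

```text
clock: 2.67
tool_pos: [0.4879, 0.0866, 0.2803]
eef_rot: [-0.008, 0.875, -0.483, 0.0]
contact_force: [-0.2, 0.7, -0.3]
opening: 0.465
```

```bash
python3 - <<'E'
from h import *
show(); turn(Rm(-ax,gx)); shift(G+.11*ax)
E
```

```text
t 2.6667 P [0.4879 0.0866 0.2803] G-frame (x,y,z)mm [ -8.1258  -5.1389 196.7981] 
z [ 0.0082 -0.8461 -0.5329] y [-0.0139  0.5328 -0.8461] F [-0.2163  0.7201 -0.3092] op 0.46464887856278414 q [-0.7189  0.8064  0.0024  1.7268  0.7038  1.4466  0.4628]
turn deg [ 0.2044 -0.0388  0.4781] rows 1 per row [ 0.0006 -0.0001  0.0013]
shift units [-0.2106  0.3109  3.4729] rows>= 4 per row [-0.0526  0.0777  0.8682]
```

Request:
{"method": "move_arm", "body": {"turn": [[0.0006,0,0.0013],[0,0,0],[0,0,0],[0,0,0],[0,0,0],[0,0,0],[0,0,0],[0,0,0],[0,0,0]], "dp": [[-0.05,0.08,0.87],[-0.05,0.08,0.87],[-0.05,0.08,0.87],[-0.05,0.08,0.87],[0,0,0.6],[0,0,0.6],[0,0,0.6],[0,0,0.6],[0,0,0]], "jaw": [0.07,0.07,0.07,0.07,0.07,0.07,0.07,0.07,0.07]}}

```text
clock: 3.42
tool_pos: [0.4943, -0.0404, 0.1993]
eef_rot: [0.003, 0.875, -0.484, 0.002]
contact_force: [0.6, 0.1, -0.4]
opening: 0.461
```

```bash
python3 - <<'E'
from h import *
show(); turn(Rm(-ax,gx)); shift(G+.02*ax)
s=snap("scene");t=snap("top");crop(s,180,80,340,230,4,"s2.png");crop(t,330,170,480,300,4,"t2.png")
E
```

```text
t 3.4167 P [ 0.4943 -0.0404  0.1993] G-frame (x,y,z)mm [-6.7909 -0.0911 46.1047] 
z [ 0.0007 -0.8476 -0.5307] y [ 0.0073  0.5307 -0.8475] F [ 0.5819  0.08   -0.4445] op 0.4614248499249579 q [-0.5668  0.896   0.0633  1.9368  0.8844  1.1489  0.3126]
turn deg [ 0.051  -0.47   -0.7362] rows 1 per row [ 0.0001 -0.0013 -0.002 ]
shift units [-0.0087  0.2708  1.0444] rows>= 2 per row [-0.0044  0.1354  0.5222]
```

View pics/s2.png

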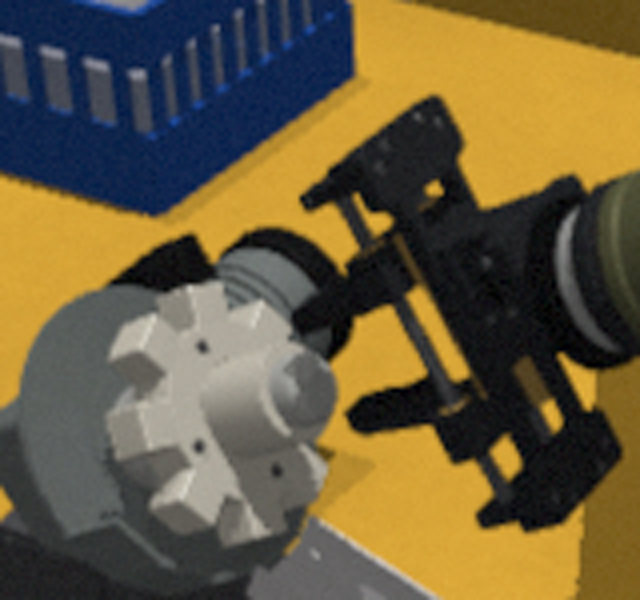

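View pics/t2.png

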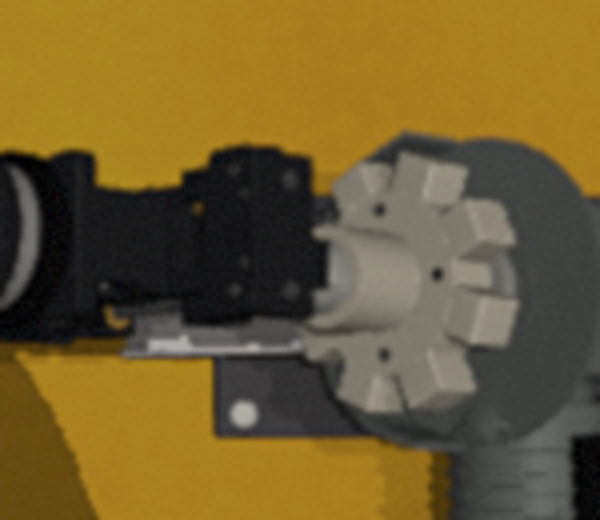

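```bash
python3 - <<'E'
from h import *
s=snap("scene");t=snap("top")
P,M,st=cur()
pts=[P,P+M[:,1]*.0295,P-M[:,1]*.0295,END]
k=lambda u,x,y:(u-[x,y]+.5)*4-.5
print(k(proj(s,pts),180,80)); print(k(proj(t,pts),330,170))
E
```

```text
[[337.6006 368.6099]
 [367.8796 421.8737]
 [306.6735 314.206 ]
 [314.7071 384.19  ]]
[[278.3505 267.0483]
 [235.9007 273.0737]
 [323.0823 260.69  ]
 [302.8201 274.4839]]
```

Request:
{"method": "move_arm", "body": {"turn": [[0,-0.0013,-0.002],[0,0,0],[0,0,0],[0,0,0],[0,0,0]], "dp": [[0,0.27,0],[0,0,0.2],[0,0,0.2],[0,0,0.2],[0,0,0]], "jaw": [0.023,0.023,0.023,0.023,0.023]}}

```text
clock: 4.03
tool_pos: [0.4952, -0.0471, 0.1851]
eef_rot: [-0.007, 0.874, -0.485, 0.004]
contact_force: [-0.8, -0.4, 0.6]
opening: 0.487
```

```bash
python3 - <<'E'
from h import *
show(); turn(Rm(-ax,gx)); shift(G+.02*ax)
s=snap("scene");crop(s,210,120,310,220,7,"s3.png")
E
```

```text
t 4.0333 P [ 0.4952 -0.0471  0.1851] G-frame (x,y,z)mm [ 1.7415  0.78   32.9009] 
z [ 0.0132 -0.8484 -0.5292] y [-0.0093  0.5291 -0.8485] F [-0.8209 -0.4257  0.6278] op 0.48734840116247974 q [-0.5614  0.9201  0.0664  1.9552  0.9173  1.1164  0.2898]
turn deg [-0.0483  0.2491  0.2168] rows 1 per row [-0.0001  0.0007  0.0006]
shift units [ 0.0337 -0.0691  0.516 ] rows>= 1 per row [ 0.0337 -0.0691  0.516 ]
```

View pics/s3.png

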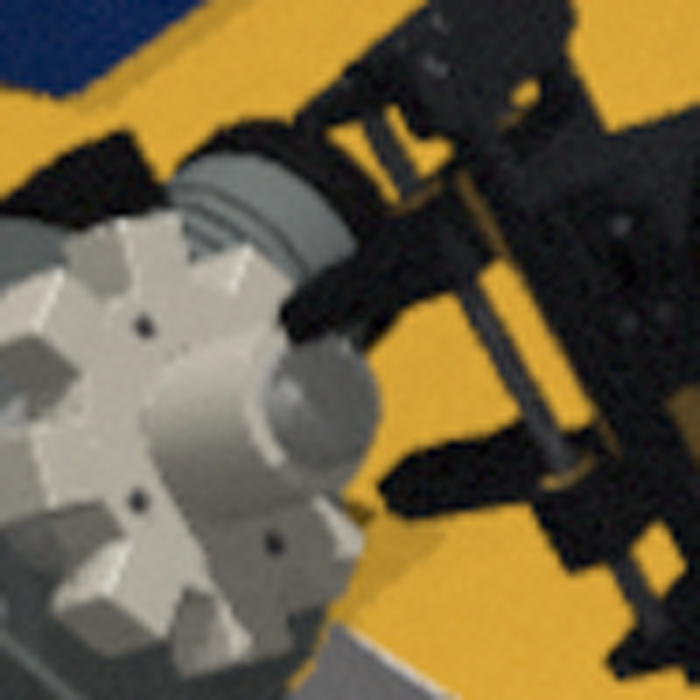

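Request:
{"method": "move_arm", "body": {"turn": [[0,0.0007,0.0006],[0,0,0],[0,0,0],[0,0,0],[0,0,0]], "dp": [[0,-0.08,0],[0,0,0.12],[0,0,0.12],[0,0,0.12],[0,0,0]], "jaw": [0.023,0.023,0.023,0.023,0.023]}}

```text
clock: 4.5
tool_pos: [0.4956, -0.0553, 0.1821]
eef_rot: [-0.005, 0.875, -0.485, 0.003]
contact_force: [-0.4, 0.1, 0.1]
opening: 0.488
```

```bash
python3 - <<'E'
from h import *
show(); 
s=snap("scene");crop(s,210,120,310,220,7,"s4.png")
E
```

```text
t 4.5 P [ 0.4956 -0.0553  0.1821] G-frame (x,y,z)mm [-0.0301  1.0403 24.401 ] 
z [ 0.0095 -0.848  -0.5299] y [-0.0053  0.5299 -0.848 ] F [-0.4373  0.1177  0.1298] op 0.4883731343780393 q [-0.5496  0.9245  0.0715  1.9617  0.9282  1.1034  0.2826]
```

View pics/s4.png

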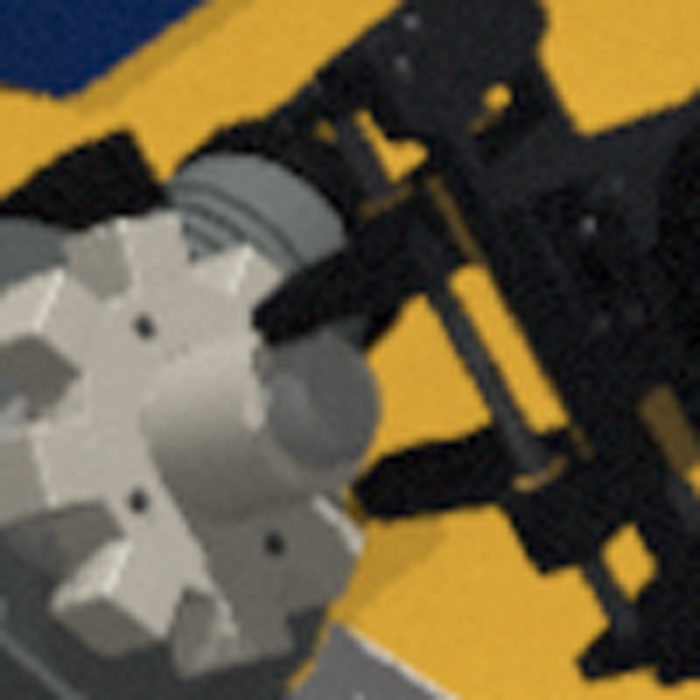

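Request:
{"method": "move_arm", "body": {"turn": [[0,0,0],[0,0,0],[0,0,0]], "dp": [[0,0,0.12],[0,0,0.12],[0,0,0]], "jaw": [0.023,0.023,0.023]}}

```text
clock: 4.8
tool_pos: [0.4957, -0.0602, 0.1789]
eef_rot: [-0.005, 0.875, -0.485, 0.003]
contact_force: [0.4, -0.2, -0.0]
opening: 0.484
```

Request:
{"method": "move_arm", "body": {"turn": [[0,0,0],[0,0,0],[0,0,0]], "dp": [[0,0,0.12],[0,0,0.12],[0,0,0]], "jaw": [0.023,0.023,0.023]}}

```text
clock: 5.05
tool_pos: [0.496, -0.0648, 0.1756]
eef_rot: [-0.005, 0.875, -0.484, 0.003]
contact_force: [0.7, 0.1, 0.4]
opening: 0.485
```

```bash
python3 - <<'E'
from h import *
show(); 
s=snap("scene");crop(s,210,120,310,220,7,"s5.png")
E
```

```text
t 5.05 P [ 0.496  -0.0648  0.1756] G-frame (x,y,z)mm [ 0.4088  1.3398 12.907 ] 
z [ 0.0105 -0.8475 -0.5307] y [-0.0055  0.5307 -0.8476] F [0.7421 0.1068 0.4134] op 0.48452923238252116 q [-0.5376  0.9348  0.0778  1.9735  0.9493  1.0815  0.2678]
```

View pics/s5.png

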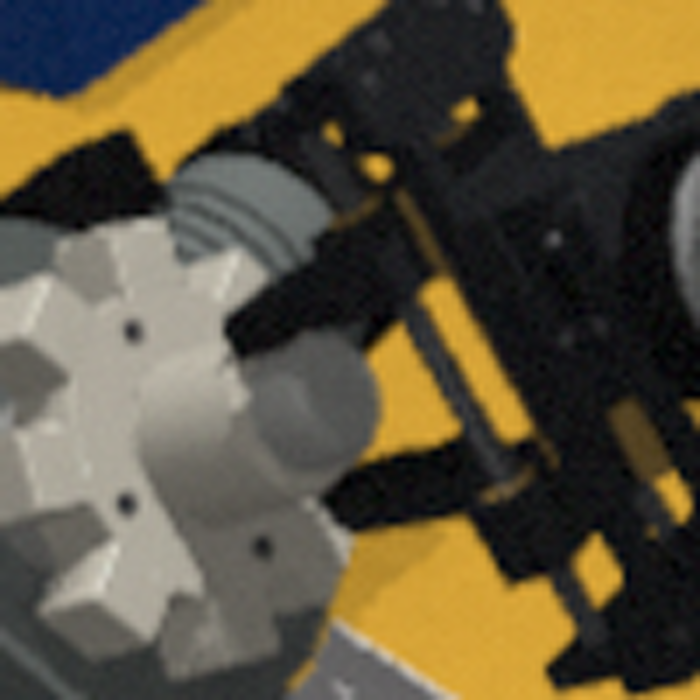

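The wheel is moving with the fingers: its holes shifted from (145,327) to (132,330). I'll continue.

Request:
{"method": "move_arm", "body": {"turn": [[0,0,0],[0,0,0],[0,0,0],[0,0,0],[0,0,0],[0,0,0]], "dp": [[0,0,0.12],[0,0,0.12],[0,0,0.12],[0,0,0.12],[0,0,0.12],[0,0,0.12]], "jaw": [0.023,0.023,0.023,0.023,0.023,0.023]}}

```text
clock: 5.6
tool_pos: [0.4963, -0.0801, 0.166]
eef_rot: [-0.005, 0.875, -0.484, 0.003]
contact_force: [-0.0, 3.3, 3.3]
opening: 0.484
```

Request:
{"method": "move_arm", "body": {"turn": [[0,0,0],[0,0,0]], "dp": [[0,0,0.06],[0,0,0.06]], "jaw": [0.023,0.023]}}

```text
clock: 5.77
tool_pos: [0.4963, -0.0826, 0.1645]
eef_rot: [-0.005, 0.875, -0.484, 0.003]
contact_force: [-0.6, 3.2, 2.6]
opening: 0.485
```

```bash
python3 - <<'E'
from h import *
show(); 
s=snap("scene");crop(s,210,120,310,220,7,"s6.png")
E
```

```text
t 5.7667 P [ 0.4963 -0.0826  0.1645] G-frame (x,y,z)mm [ 0.3945  1.4869 -8.119 ] 
z [ 0.0106 -0.8475 -0.5307] y [-0.0054  0.5307 -0.8476] F [-0.6273  3.1851  2.5781] op 0.48522024126923213 q [-0.5153  0.9542  0.0907  1.9931  0.9879  1.0443  0.2406]
```

View pics/s6.png

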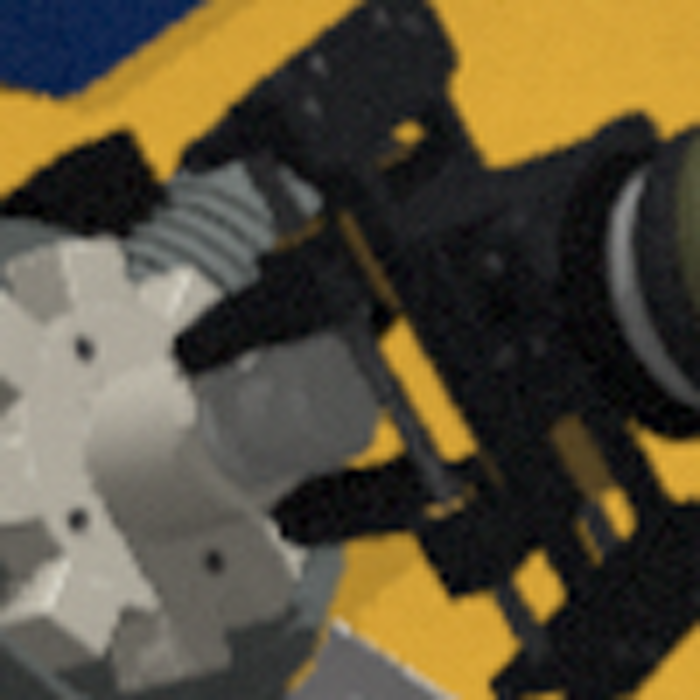

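Fingers at z = -8 mm, still about 4 N of friction. I'll step 1 mm at a time to the stop.

Request:
{"method": "move_arm", "body": {"turn": [[0,0,0],[0,0,0]], "dp": [[0,0,0.06],[0,0,0.04]], "jaw": [0.023,0.023]}}

```text
clock: 5.98
tool_pos: [0.4964, -0.0842, 0.1634]
eef_rot: [-0.005, 0.875, -0.484, 0.004]
contact_force: [-1.1, 11.7, 11.5]
opening: 0.488
```

Request:
{"method": "move_arm", "body": {"turn": [[0,0,0],[0,0,0]], "dp": [[0,0,0.04],[0,0,0]], "jaw": [0.023,0.023]}}

```text
clock: 6.15
tool_pos: [0.4964, -0.0842, 0.1634]
eef_rot: [-0.005, 0.875, -0.485, 0.004]
contact_force: [-2.1, 11.0, 10.0]
opening: 0.488
```

Request:
{"method": "move_arm", "body": {"turn": [[0,0,0],[0,0,0]], "dp": [[0,0,0.04],[0,0,0]], "jaw": [0.023,0.023]}}

```text
clock: 6.32
tool_pos: [0.4964, -0.0842, 0.1633]
eef_rot: [-0.005, 0.875, -0.485, 0.004]
contact_force: [-3.7, 16.8, 15.8]
opening: 0.491
```

```bash
python3 - <<'E'
from h import *
show(); 
E
```

```text
t 6.3167 P [ 0.4964 -0.0842  0.1633] G-frame (x,y,z)mm [  0.4765   1.5349 -10.1045] 
z [ 0.0127 -0.8476 -0.5304] y [-0.0055  0.5304 -0.8477] F [-3.6864 16.763  15.7809] op 0.49137336967142986 q [-0.5131  0.9561  0.0908  1.9965  0.9947  1.0407  0.2346]
```

The firm stop is reached: position steady at -10.1 mm while force rose from 16 N to 23 N, against an expected -11 mm. I'll back off along the spindle and look.

Request:
{"method": "move_arm", "body": {"turn": [[0,0,0],[0,0,0],[0,0,0],[0,0,0],[0,0,0],[0,0,0],[0,0,0],[0,0,0],[0,0,0],[0,0,0]], "dp": [[0,0,-0.2],[0,0,-0.5],[0,0,-0.8],[0,0,-0.9],[0,0,-0.9],[0,0,-0.9],[0,0,-0.9],[0,0,-0.9],[0,0,-0.9],[0,0,-0.9]], "jaw": [0.023,0.023,0.023,0.023,0.023,0.023,0.023,0.023,0.023,0.023]}}

```text
clock: 7.15
tool_pos: [0.4937, 0.0798, 0.2664]
eef_rot: [-0.005, 0.875, -0.484, 0.003]
contact_force: [0.5, 0.6, -0.3]
opening: 0.487
```

```bash
python3 - <<'E'
from h import *
show(); 
s=snap("scene");t=snap("top");crop(s,210,150,270,210,12,"s7.png");crop(t,390,210,460,265,11,"t7.png")
import pickle; pickle.dump((s,t),open("st1.pkl","wb"))
E
```

```text
t 7.15 P [0.4937 0.0798 0.2664] G-frame (x,y,z)mm [  0.042    0.5282 183.6565] 
z [ 0.0092 -0.8476 -0.5306] y [-0.006   0.5306 -0.8476] F [ 0.5447  0.5825 -0.2914] op 0.4871134526819281 q [-0.7106  0.8291  0.012   1.7328  0.7153  1.4176  0.4466]
```

View pics/s7.png

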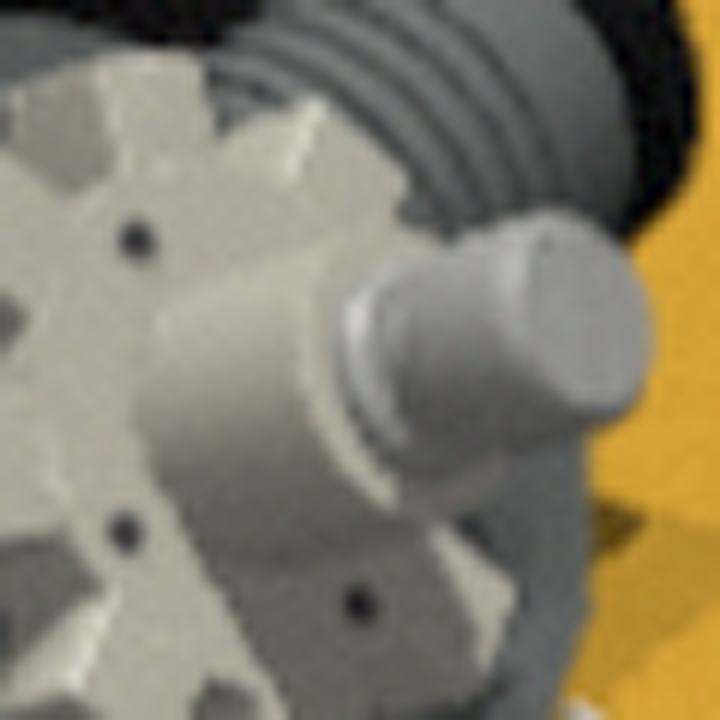

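View pics/t7.png

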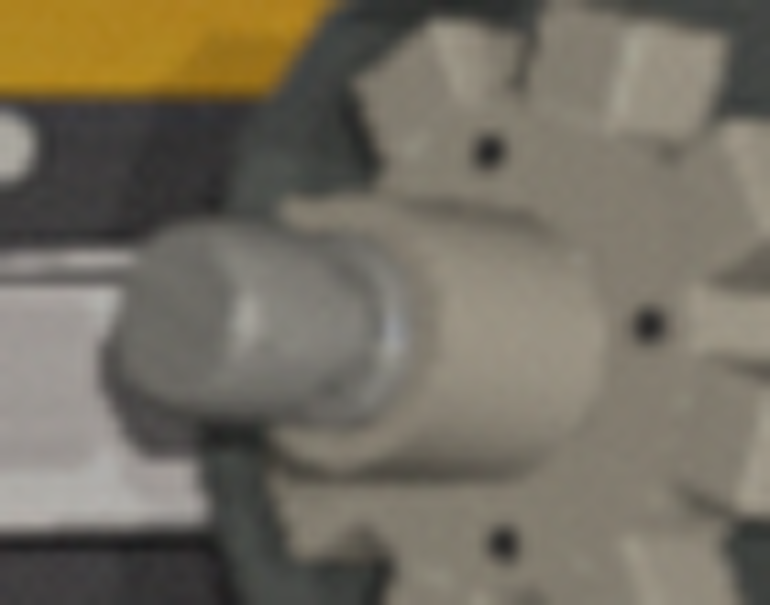

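```bash
python3 - <<'E'
from h import *
import pickle
s,t=pickle.load(open("st1.pkl","rb"))
S=lambda c,k,x,y:((c[0]+.5)/k-.5+x,(c[1]+.5)/k-.5+y)
print(tri(s,S((585,318),12,210,150),t,S((180,312),11,390,210)))
G2=G+.0009*ax
a=np.linspace(0,2*np.pi,60)
for (im,cam,k,x,y,n) in ((s,0,12,210,150,"s7o.png"),(t,1,11,390,210,"t7o.png")):
    f=cv2.imread("pics/s7.png" if cam==0 else "pics/t7.png")
    for rad,z,col in ((.018,.03,(0,0,255)),(.018,.0075,(0,255,0)),(.018,-.0075,(255,0,0)),(.025,-.011,(255,0,255))):
        C=G2+z*ax+rad*(np.cos(a)[:,None]*gx+np.sin(a)[:,None]*lat)
        u=(proj(im,C)-[x,y]+.5)*k-.5
        cv2.polylines(f,[u.round().astype(np.int32)],True,col,1)
    cv2.imwrite("pics/"+n,f)
E
```

```text
(array([ 0.4949, -0.0511,  0.1844]), np.float64(0.0014091283325589805))
```

View pics/s7o.png

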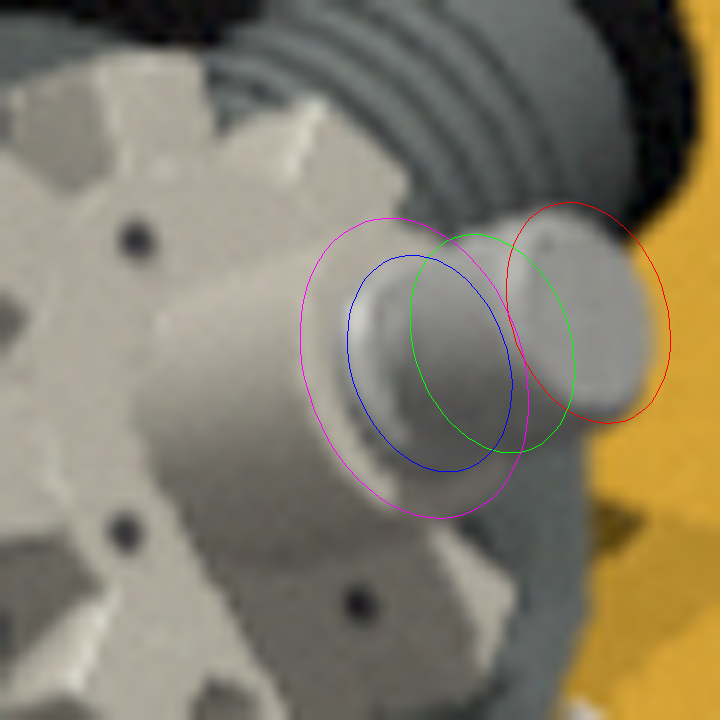

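View pics/t7o.png

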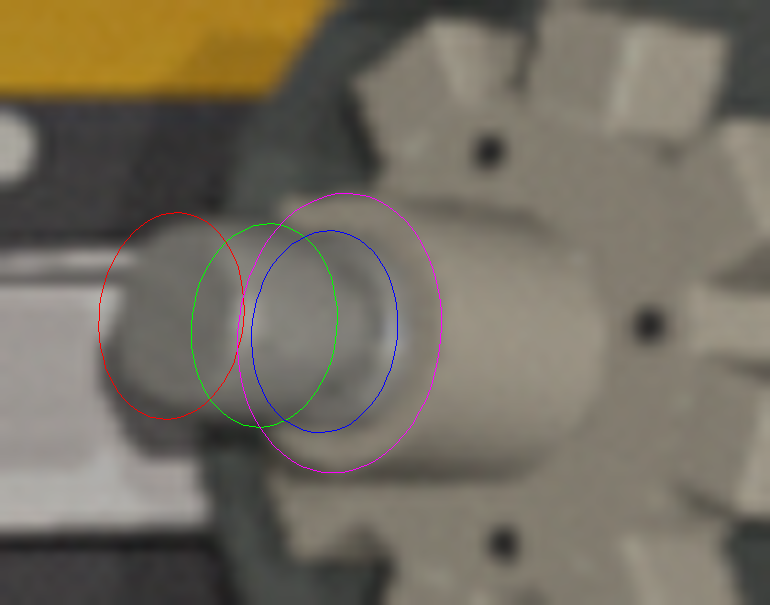

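The overlay of groove, hub and end rings matches the picture in both views, so the wheel is home. Next is the clip.

```bash
cat >> h.py <<'E'
G=G+.0009*ax
u=np.array([-.1554,.9879,0]); v=np.array([.9879,.1554,0]); CL=np.array([.467,.326,.090])
dn=np.array([0,0,-1.])
E
python3 - <<'E'
from h import *
turn(Rm(dn,v)); turn(Rm(dn,-v)); shift([.467,.326,.2])
d=np.array([.467,.326,.24])-cur()[0]; print(Rm(dn,v).T@d/.025)
E
```

```text
turn deg [-47.0597  41.0968  74.359 ] rows 15 per row [-0.0087  0.0076  0.0138]
turn deg [-42.5905 -48.7702 -88.8582] rows 16 per row [-0.0074 -0.0085 -0.0154]
shift units [ 0.9664  7.4387 -6.8219] rows>= 8 per row [ 0.1208  0.9298 -0.8527]
[9.7816 0.4136 1.0392]
```

Request:
{"method": "move_arm", "body": {"turn": [[-0.0087,0.0076,0.0138],[-0.0087,0.0076,0.0138],[-0.0087,0.0076,0.0138],[-0.0087,0.0076,0.0138],[-0.0087,0.0076,0.0138],[-0.0087,0.0076,0.0138],[-0.0087,0.0076,0.0138],[-0.0087,0.0076,0.0138]], "dp": [[0,0,0],[0,0,0],[0,0,0],[0,0,0],[0,0,0],[0,0,0],[0,0,0],[0,0,0]], "jaw": [-0.1,-0.1,-0.1,-0.1,-0.1,-0.1,-0.1,-0.1]}}

```text
clock: 7.92
tool_pos: [0.4939, 0.0776, 0.2652]
eef_rot: [0.381, 0.89, -0.25, 0.002]
contact_force: [0.1, -0.9, 0.5]
opening: 0.55
```

Request:
{"method": "move_arm", "body": {"turn": [[-0.0087,0.0076,0.0138],[-0.0087,0.0076,0.0138],[-0.0087,0.0076,0.0138],[-0.0087,0.0076,0.0138],[-0.0087,0.0076,0.0138],[-0.0087,0.0076,0.0138],[-0.0087,0.0076,0.0138],[0,0,0]], "dp": [[0,0,0],[0,0,0],[0,0,0],[0,0,0],[0,0,0],[0,0,0],[0,0,0],[0,0,0]], "jaw": [-0.1,-0.1,-0.1,-0.1,-0.1,-0.1,-0.1,-0.1]}}

```text
clock: 8.58
tool_pos: [0.4917, 0.0744, 0.2655]
eef_rot: [0.656, 0.755, -0.004, 0.002]
contact_force: [-1.2, -0.5, -0.5]
opening: 0.548
```

```bash
python3 - <<'E'
from h import *
show();turn(Rm(dn,v)); shift([.467,.326,.2])
E
```

```text
t 8.5833 P [0.4917 0.0744 0.2655] G-frame (x,y,z)mm [ -2.0478  -1.4654 177.6412] 
z [-0.0029 -0.0085 -1.    ] y [ 0.9901  0.14   -0.0041] F [-1.2484 -0.5176 -0.5146] op 0.5478765017410524 q [-0.2853  0.4867  0.0574  1.9137 -0.0284  0.7469 -0.0731]
turn deg [-0.2362  0.4559 -0.8898] rows 1 per row [-0.0007  0.0013 -0.0025]
shift units [10.1254  0.4406  2.5355] rows>= 11 per row [0.9205 0.0401 0.2305]
```

Request:
{"method": "move_arm", "body": {"turn": [[-0.0007,0.0013,-0.0025],[0,0,0],[0,0,0],[0,0,0],[0,0,0],[0,0,0],[0,0,0],[0,0,0],[0,0,0],[0,0,0]], "dp": [[0.92,0.04,0],[0.92,0.04,0],[0.92,0.04,0],[0.92,0.04,0],[0.92,0.04,0],[0.92,0.04,0],[0.92,0.04,0.2],[0.92,0.04,0.3],[0.92,0.04,0.5],[0.92,0.04,0.5]], "jaw": [-0.1,-0.1,-0.1,-0.1,-0.1,-0.1,-0.1,-0.1,-0.1,-0.1]}}

```text
clock: 9.42
tool_pos: [0.4661, 0.3085, 0.2274]
eef_rot: [0.645, 0.764, 0.0, 0.001]
contact_force: [0.1, 0.7, 0.5]
opening: 0.548
```

Request:
{"method": "move_arm", "body": {"turn": [[0,0,0],[0,0,0],[0,0,0]], "dp": [[0.92,0.04,0.5],[0,0,0.5],[0,0,0]], "jaw": [-0.1,-0.1,-0.1]}}

```text
clock: 9.67
tool_pos: [0.4614, 0.3311, 0.2002]
eef_rot: [0.644, 0.765, -0.002, -0.0]
contact_force: [-0.2, -0.3, 0.3]
opening: 0.55
```

```bash
python3 - <<'E'
from h import *
show();turn(Rm(dn,v)); shift([.467,.326,.2])
P,M,st=cur()
s=snap("scene");t=snap("top");crop(s,340,150,500,300,4,"s8.png");crop(t,150,180,310,300,4,"t8.png")
k=lambda u,x,y:(u-[x,y]+.5)*4-.5
pts=[P,P+M[:,1]*.03,P-M[:,1]*.03,CL+[0,0,.028],CL]
print(k(proj(s,pts),340,150));print(k(proj(t,pts),150,180))
E
```

```text
t 9.6667 P [0.4614 0.3311 0.2002] G-frame (x,y,z)mm [189.4792 -29.104  361.0823] 
z [-0.0032 -0.0028 -1.    ] y [ 0.9854  0.1704 -0.0036] F [-0.1563 -0.2734  0.2957] op 0.5502925301370619 q [-0.7371  0.6641  0.0563  1.7857 -0.0539  0.6975 -0.48  ]
turn deg [-0.2068  0.1284  0.8702] rows 1 per row [-0.0006  0.0004  0.0024]
shift units [-0.24    0.1859  0.0093] rows>= 1 per row [-0.24    0.1859  0.0093]
[[474.8118 280.0246]
 [466.1092 322.2242]
 [483.1077 239.7956]
 [425.6069 428.1285]
 [415.0066 473.7561]]
[[214.2071 286.0059]
 [206.422  223.1299]
 [222.1794 349.4635]
 [258.6198 291.8629]
 [268.637  297.1892]]
```

View pics/s8.png

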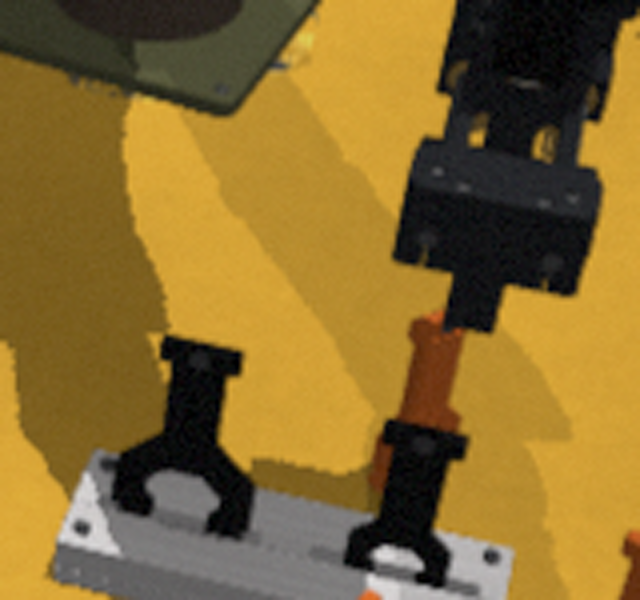

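View pics/t8.png

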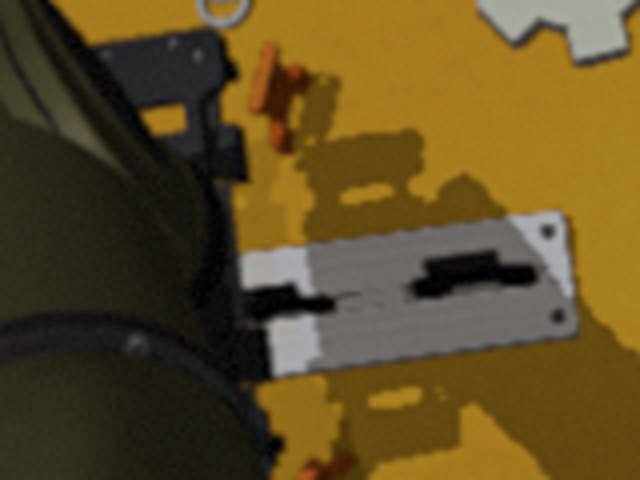

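Request:
{"method": "move_arm", "body": {"turn": [[-0.0006,0.0004,0.0024],[0,0,0],[0,0,0],[0,0,0],[0,0,0]], "dp": [[-0.24,0.19,0],[0,0,0.8],[0,0,0.8],[0,0,0.8],[0,0,0]], "jaw": [-0.1,-0.1,-0.1,-0.1,-0.1]}}

```text
clock: 10.18
tool_pos: [0.4692, 0.323, 0.1413]
eef_rot: [0.653, 0.758, 0.001, 0.0]
contact_force: [0.1, -1.1, -0.7]
opening: 0.548
```

```bash
python3 - <<'E'
from h import *
show();turn(Rm(dn,v)); shift([.467,.326,.0713])
E
```

```text
t 10.1833 P [0.4692 0.323  0.1413] G-frame (x,y,z)mm [235.1033 -21.3397 322.8724] 
z [ 0.0021  0.001  -1.    ] y [0.989  0.1479 0.0022] F [ 0.061  -1.1455 -0.6716] op 0.548437461489994 q [-0.7131  0.7509  0.0495  1.8334 -0.063   0.5566 -0.475 ]
turn deg [ 0.1267 -0.0386 -0.4321] rows 1 per row [ 0.0004 -0.0001 -0.0012]
shift units [ 0.1311 -0.0772  2.7998] rows>= 3 per row [ 0.0437 -0.0257  0.9333]
```

Request:
{"method": "move_arm", "body": {"turn": [[0,0,-0.0012],[0,0,0],[0,0,0],[0,0,0],[0,0,0],[0,0,0]], "dp": [[0.1,-0.06,0.4],[0,0,0.7],[0,0,0.7],[0,0,0.7],[0,0,0.3],[0,0,0]], "jaw": [-0.1,-0.1,-0.1,-0.1,-0.1,-0.1]}}

```text
clock: 10.68
tool_pos: [0.4682, 0.3278, 0.0728]
eef_rot: [0.649, 0.761, 0.003, 0.0]
contact_force: [0.6, 0.1, 0.3]
opening: 0.551
```

```bash
python3 - <<'E'
from h import *
show();turn(Rm(dn,v)); shift([.467,.326,.0713])
s=snap("scene");crop(s,390,220,490,310,7,"s9.png")
E
```

```text
t 10.6833 P [0.4682 0.3278 0.0728] G-frame (x,y,z)mm [295.7595 -22.3336 290.6693] 
z [ 0.0045  0.0039 -1.    ] y [0.9875 0.1573 0.0051] F [0.5877 0.1233 0.3357] op 0.550837563255871 q [-0.7113  0.8627  0.0342  1.8624 -0.0654  0.4116 -0.4713]
turn deg [ 0.2909 -0.1819  0.1133] rows 1 per row [ 0.0008 -0.0005  0.0003]
shift units [-0.0636 -0.0592  0.0592] rows>= 1 per row [-0.0636 -0.0592  0.0592]
```

View pics/s9.png

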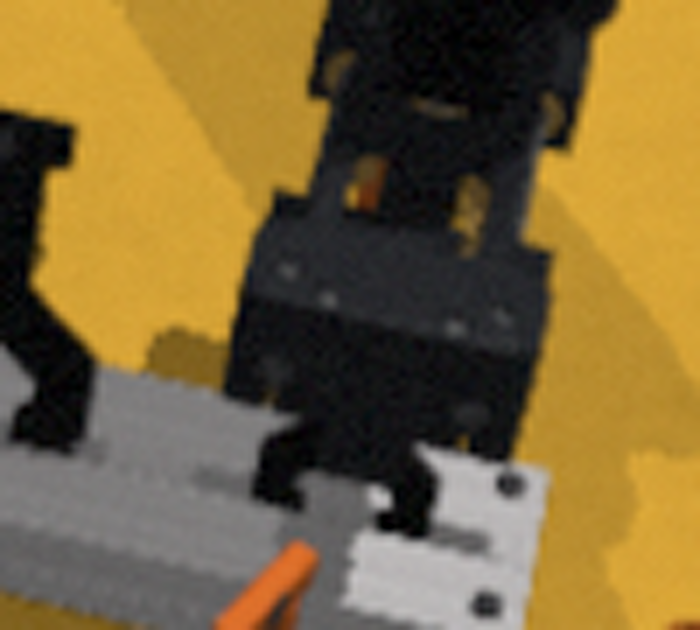

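Request:
{"method": "move_arm", "body": {"turn": [[0,0,0],[0,0,0],[0,0,0],[0,0,0],[0,0,0],[0,0,0],[0,0,0]], "dp": [[-0.06,-0.06,0.06],[0,0,0],[0,0,0],[0,0,0],[0,0,0],[0,0,0],[0,0,0]], "jaw": [-0.1,1,1,1,1,1,1], "newtons": 20}}

```text
clock: 11.32
tool_pos: [0.4672, 0.3266, 0.072]
eef_rot: [0.649, 0.761, 0.004, 0.001]
contact_force: [-0.8, 0.3, -1.0]
opening: 0.12
```

Request:
{"method": "move_arm", "body": {"turn": [[0,0,0],[0,0,0],[0,0,0],[0,0,0]], "dp": [[0,0,0],[0,0,0],[0,0,0],[0,0,0]], "jaw": [1,1,1,1], "newtons": 50}}

```text
clock: 11.65
tool_pos: [0.4668, 0.3265, 0.0719]
eef_rot: [0.649, 0.761, 0.003, 0.0]
contact_force: [-0.9, 0.1, 2.0]
opening: 0.088
```

```bash
python3 - <<'E'
from h import *
show()
E
```

```text
t 11.65 P [0.4668 0.3265 0.0719] G-frame (x,y,z)mm [295.8411 -23.7605 289.1615] 
z [ 0.005   0.0047 -1.    ] y [0.9875 0.1576 0.0057] F [-0.8879  0.0628  2.0266] op 0.08755115780253063 q [-0.7104  0.8625  0.0332  1.8691 -0.0654  0.4041 -0.4705]
```

Request:
{"method": "move_arm", "body": {"turn": [[0,0,0],[0,0,0],[0,0,0],[0,0,0],[0,0,0],[0,0,0],[0,0,0],[0,0,0],[0,0,0],[0,0,0]], "dp": [[0,0,-0.2],[0,0,-0.4],[0,0,-0.7],[0,0,-0.9],[0,0,-1],[0,0,-1],[0,0,-1],[0,0,-1],[0,0,-1],[0,0,-0.8]], "jaw": [1,1,1,1,1,1,1,1,1,1]}}

```text
clock: 12.48
tool_pos: [0.4666, 0.3256, 0.2749]
eef_rot: [0.649, 0.761, 0.005, 0.001]
contact_force: [0.5, 0.4, -0.1]
opening: 0.088
```

```bash
python3 - <<'E'
from h import *
show()
s=snap("scene");crop(s,340,150,500,300,4,"s10.png")
P,M,st=cur()
k=lambda u,x,y:(u-[x,y]+.5)*4-.5
B=P-.0187*M[:,2]+.056*M[:,2]
pts=[P,B,B+.024*M[:,2]+.02*M[:,0],B+.024*M[:,2]-.02*M[:,0]]
print(k(proj(s,pts),340,150))
# plan turns
turn(Rm(gx,ax)); turn(Rm(gx,-ax)); shift([.49,.0,.35])
E
```

```text
t 12.4833 P [0.4666 0.3256 0.2749] G-frame (x,y,z)mm [123.2294 -24.0032 395.9189] 
z [ 0.008   0.0066 -0.9999] y [0.9875 0.1571 0.009 ] F [ 0.5298  0.3562 -0.0755] op 0.08828771879729543 q [-0.7341  0.5639  0.0723  1.7127 -0.0514  0.8564 -0.4819]
[[495.9309 131.649 ]
 [478.8673 208.3871]
 [516.9261 265.329 ]
 [420.3294 245.9751]]
turn deg [-25.3234  22.9091 -79.1658] rows 13 per row [-0.0054  0.0049 -0.0169]
turn deg [23.8505 26.364  95.8911] rows 15 per row [0.0044 0.0049 0.0178]
shift units [-13.0204  -1.1506  -2.9956] rows>= 14 per row [-0.93   -0.0822 -0.214 ]
```

View pics/s10.png

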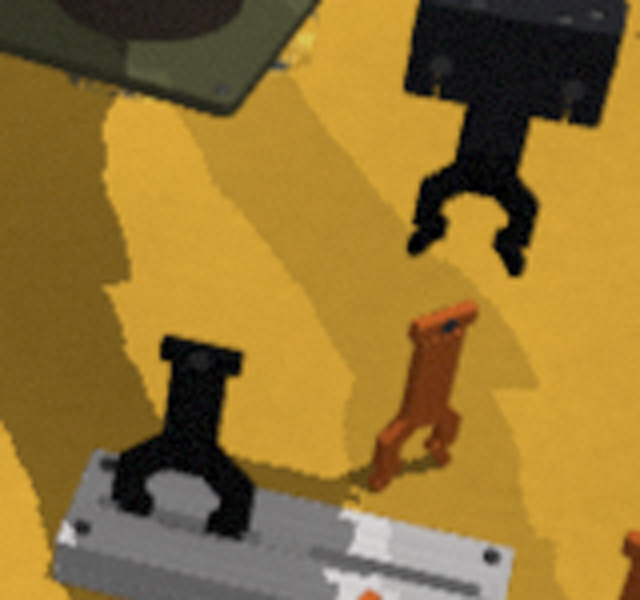

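The clip hangs straight in the jaws (bore seen at (476,208), predicted (479,208)). The stand slot is empty and the larger clip is still in place. I'll carry it over the feeder.

```bash
python3 - <<'E'
from h import *
T=G-.0379*gx; print(T, T-.07*gx)
shift(T-.09*gx+[0,0,.05])
E
```

```text
[ 0.495  -0.0953  0.2017] [ 0.4954 -0.1324  0.2611]
shift units [-18.7091  -1.8439  -2.1753] rows>= 19 per row [-0.9847 -0.097  -0.1145]
```

Request:
{"method": "move_arm", "body": {"turn": [[0,0,0],[0,0,0],[0,0,0],[0,0,0],[0,0,0],[0,0,0],[0,0,0],[0,0,0],[0,0,0],[0,0,0]], "dp": [[-0.5,-0.05,-0.2],[-0.95,-0.1,-0.2],[-0.95,-0.1,-0.2],[-0.95,-0.1,-0.2],[-0.95,-0.1,-0.2],[-0.95,-0.1,-0.2],[-0.95,-0.1,-0.2],[-0.95,-0.1,-0.2],[-0.95,-0.1,-0.2],[-0.95,-0.1,-0.2]], "jaw": [1,1,1,1,1,1,1,1,1,1]}}

```text
clock: 13.37
tool_pos: [0.4768, 0.0956, 0.3204]
eef_rot: [0.649, 0.76, 0.003, 0.0]
contact_force: [0.8, 0.4, -0.5]
opening: 0.086
```

Request:
{"method": "move_arm", "body": {"turn": [[0,0,0],[0,0,0],[0,0,0],[0,0,0],[0,0,0],[0,0,0],[0,0,0],[0,0,0],[0,0,0],[0,0,0]], "dp": [[-0.98,-0.1,0],[-0.98,-0.1,0],[-0.98,-0.1,0],[-0.98,-0.1,0],[-0.98,-0.1,0],[-0.98,-0.1,0],[-0.98,-0.1,0],[-0.98,-0.1,0],[-0.98,-0.1,0],[-0.5,-0.05,0]], "jaw": [1,1,1,1,1,1,1,1,1,1]}}

```text
clock: 14.2
tool_pos: [0.4892, -0.1401, 0.3191]
eef_rot: [0.651, 0.759, 0.002, 0.0]
contact_force: [0.4, -1.0, -0.4]
opening: 0.082
```

```bash
python3 - <<'E'
from h import *
show(); turn(Rm(gx,ax));turn(Rm(gx,-ax))
E
```

```text
t 14.2 P [ 0.4892 -0.1401  0.3191] G-frame (x,y,z)mm [-161.1906   -6.1923   24.2408] 
z [ 0.0033  0.0029 -1.    ] y [0.9883 0.1527 0.0037] F [ 0.3556 -0.99   -0.4344] op 0.08249523706985847 q [ 0.1227  0.433   0.1027  1.8112 -0.0596  0.8977  0.4063]
turn deg [-26.0491  22.8376 -79.498 ] rows 13 per row [-0.0056  0.0049 -0.017 ]
turn deg [23.7305 27.0675 95.4237] rows 15 per row [0.0044 0.005  0.0177]
```

Request:
{"method": "move_arm", "body": {"turn": [[-0.0056,0.0049,-0.017],[-0.0056,0.0049,-0.017],[-0.0056,0.0049,-0.017],[-0.0056,0.0049,-0.017],[-0.0056,0.0049,-0.017],[-0.0056,0.0049,-0.017],[-0.0056,0.0049,-0.017]], "dp": [[0,0,0],[0,0,0],[0,0,0],[0,0,0],[0,0,0],[0,0,0],[0,0,0]], "jaw": [1,1,1,1,1,1,1]}}

```text
clock: 14.78
tool_pos: [0.4893, -0.1365, 0.3192]
eef_rot: [0.317, 0.934, 0.163, -0.001]
contact_force: [-0.7, 0.2, -1.6]
opening: 0.083
```

Request:
{"method": "move_arm", "body": {"turn": [[-0.0056,0.0049,-0.017],[-0.0056,0.0049,-0.017],[-0.0056,0.0049,-0.017],[-0.0056,0.0049,-0.017],[-0.0056,0.0049,-0.017],[-0.0056,0.0049,-0.017],[0,0,0],[0,0,0]], "dp": [[0,0,0],[0,0,0],[0,0,0],[0,0,0],[0,0,0],[0,0,0],[0,0,0],[0,0,0]], "jaw": [1,1,1,1,1,1,1,1]}}

```text
clock: 15.45
tool_pos: [0.4903, -0.1365, 0.3187]
eef_rot: [-0.006, 0.961, 0.278, -0.002]
contact_force: [-0.4, 0.5, -0.2]
opening: 0.086
```

```bash
python3 - <<'E'
from h import *
show(); turn(Rm(gx,ax)); T=G-.0379*gx; shift(T-.07*gx)
E
```

```text
t 15.45 P [ 0.4903 -0.1365  0.3187] G-frame (x,y,z)mm [-158.9196   -5.1231   27.0339] 
z [-0.0066  0.5341 -0.8454] y [-0.0107  0.8453  0.5341] F [-0.3705  0.5118 -0.178 ] op 0.08569886055544312 q [ 0.7979  0.6366 -0.5435  1.6515 -0.2413  1.1303  2.0241]
turn deg [ 0.2846 -0.0553  0.1076] rows 1 per row [ 0.0008 -0.0002  0.0003]
shift units [-0.2048 -1.0919  2.0352] rows>= 3 per row [-0.0683 -0.364   0.6784]
```

Request:
{"method": "move_arm", "body": {"turn": [[0.0008,0,0],[0,0,0],[0,0,0],[0,0,0],[0,0,0]], "dp": [[-0.05,-0.37,0.4],[-0.05,-0.36,0.5],[-0.06,-0.36,0.5],[0,0,0.5],[0,0,0]], "jaw": [1,1,1,1,1]}}

```text
clock: 15.87
tool_pos: [0.4932, -0.1318, 0.2636]
eef_rot: [-0.008, 0.961, 0.276, -0.003]
contact_force: [-0.7, 1.2, -0.1]
opening: 0.087
```

```bash
python3 - <<'E'
from h import *
show(); turn(Rm(gx,ax)); T=G-.0379*gx; shift(T-.07*gx)
s=snap("scene");t=snap("top");crop(s,190,90,290,190,7,"s11.png");crop(t,370,190,480,290,6,"t11.png")
P,M,st=cur()
B=P+.0379*M[:,2]
pts=[B,B+.024*M[:,2]+.02*M[:,0],B+.024*M[:,2]-.02*M[:,0],G]
print((proj(s,pts)-[190,90]+.5)*7-.5);print((proj(t,pts)-[370,190]+.5)*6-.5)
E
```

```text
t 15.8667 P [ 0.4932 -0.1318  0.2636] G-frame (x,y,z)mm [-109.7503   -2.1111    1.7825] 
z [-0.0105  0.5304 -0.8477] y [-0.0131  0.8476  0.5305] F [-0.7099  1.1666 -0.1041] op 0.08718311917522677 q [ 0.7781  0.7042 -0.5342  1.7124 -0.2227  1.0081  2.0464]
turn deg [ 0.0418 -0.282   0.2418] rows 1 per row [ 0.0001 -0.0008  0.0007]
shift units [-0.0845 -0.0717  0.0735] rows>= 1 per row [-0.0845 -0.0717  0.0735]
[[277.3285 390.7105]
 [362.8883 434.4176]
 [281.4538 501.421 ]
 [409.0069 625.7771]]
[[450.4974 274.8124]
 [393.6344 347.6441]
 [388.989  219.8321]
 [279.5862 298.6512]]
```

View pics/s11.png

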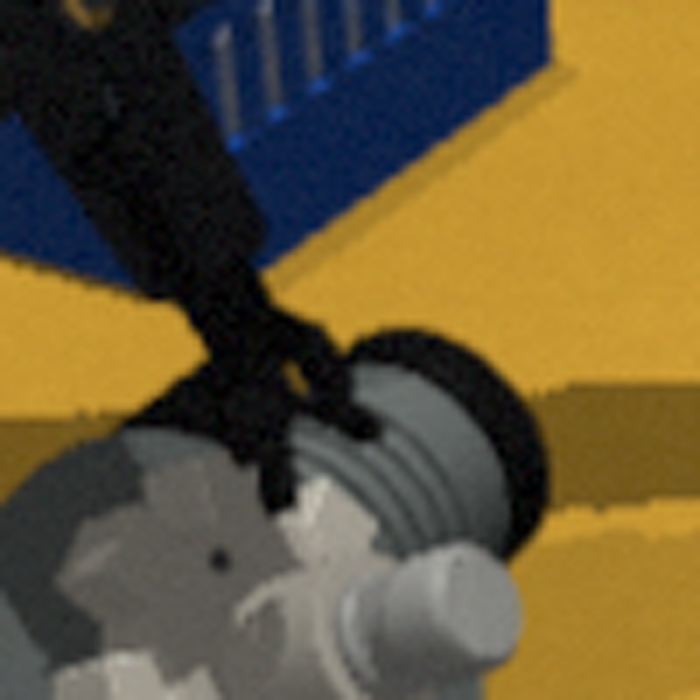

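View pics/t11.png

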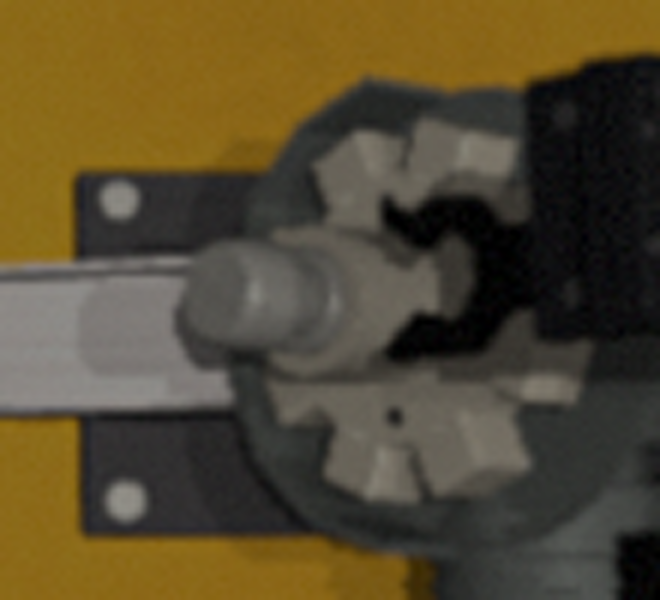

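Request:
{"method": "move_arm", "body": {"turn": [[0,-0.0008,0.0007],[0,0,0],[0,0,0],[0,0,0],[0,0,0]], "dp": [[-0.05,-0.07,0],[0,0,0.4],[0,0,0.4],[0,0,0.4],[0,0,0]], "jaw": [1,1,1,1,1]}}

```text
clock: 16.38
tool_pos: [0.496, -0.1183, 0.2384]
eef_rot: [-0.006, 0.961, 0.276, 0.0]
contact_force: [-0.9, -0.4, 0.1]
opening: 0.086
```

```bash
python3 - <<'E'
from h import *
show(); turn(Rm(gx,ax)); T=G-.0379*gx; shift(T)
s=snap("scene");t=snap("top");crop(s,190,110,290,210,7,"s12.png");crop(t,370,190,480,290,6,"t12.png")
P,M,st=cur()
B=P+.0379*M[:,2]
pts=[B,B+.024*M[:,2]+.02*M[:,0],B+.024*M[:,2]-.02*M[:,0],G]
print((proj(s,pts)-[190,110]+.5)*7-.5);print((proj(t,pts)-[370,190]+.5)*6-.5)
E
```

```text
t 16.3833 P [ 0.496  -0.1183  0.2384] G-frame (x,y,z)mm [-81.2535   0.8335  -0.0762] 
z [-0.0023  0.5301 -0.8479] y [-0.0112  0.8479  0.5301] F [-0.859  -0.3592  0.1277] op 0.08569236493221057 q [ 0.7596  0.7313 -0.5366  1.7569 -0.2262  0.9246  2.0471]
turn deg [0.0111 0.1875 0.1322] rows 1 per row [0.     0.0005 0.0004]
shift units [0.039  0.0028 1.734 ] rows>= 2 per row [0.0195 0.0014 0.867 ]
[[321.6331 350.6282]
 [405.4602 392.3646]
 [325.1335 460.5582]
 [409.0069 485.7771]]
[[383.6918 277.9917]
 [329.0452 348.2559]
 [325.8693 223.9141]
 [279.5862 298.6512]]
```

View pics/s12.png

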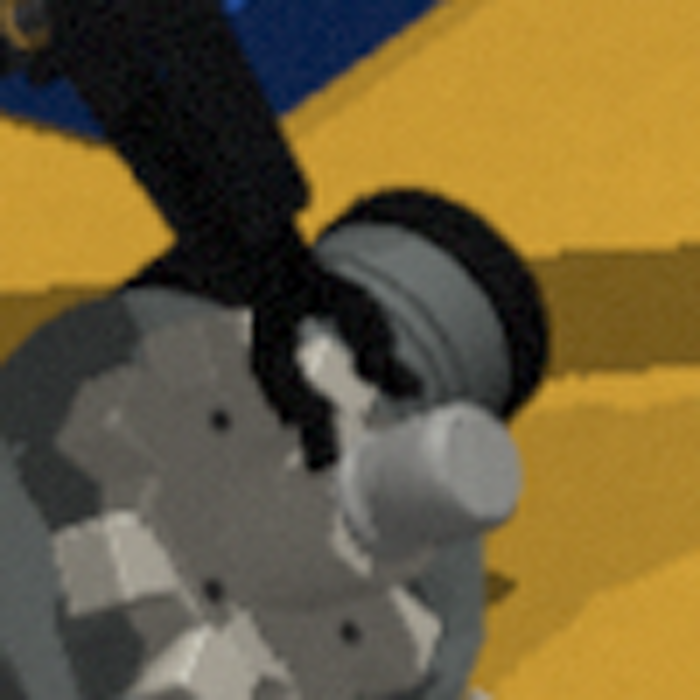

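View pics/t12.png

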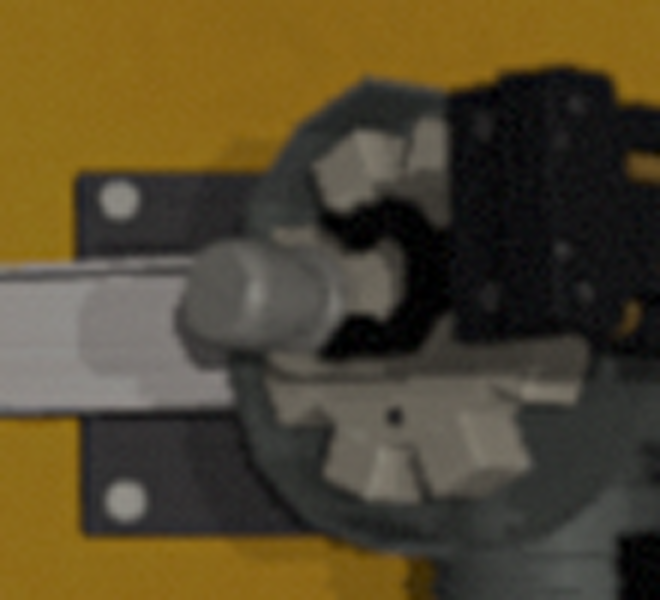

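Request:
{"method": "move_arm", "body": {"turn": [[0,0.0005,0.0004],[0,0,0],[0,0,0],[0,0,0],[0,0,0]], "dp": [[0.06,0,0],[0,0,0.25],[0,0,0.25],[0,0,0.2],[0,0,0]], "jaw": [1,1,1,1,1], "newtons": 60}}

```text
clock: 16.9
tool_pos: [0.4943, -0.1088, 0.223]
eef_rot: [-0.005, 0.961, 0.276, -0.002]
contact_force: [-0.3, -0.1, -1.2]
opening: 0.085
```

```bash
python3 - <<'E'
from h import *
show(); turn(Rm(gx,ax)); T=G-.0379*gx; shift(T)
s=snap("scene");t=snap("top");crop(s,190,110,290,210,7,"s13.png");crop(t,370,190,480,290,6,"t13.png")
E
```

```text
t 16.9 P [ 0.4943 -0.1088  0.223 ] G-frame (x,y,z)mm [-63.158   -0.8152  -0.1825] 
z [-0.0063  0.5307 -0.8475] y [-0.0091  0.8475  0.5307] F [-0.308  -0.117  -1.1585] op 0.08476841619226876 q [ 0.7461  0.7484 -0.5364  1.7852 -0.2267  0.8798  2.0456]
turn deg [ 0.0546 -0.0419  0.0104] rows 1 per row [ 0.0002 -0.0001  0.    ]
shift units [-0.0333  0.0063  1.0103] rows>= 2 per row [-0.0167  0.0032  0.5052]
```

View pics/s13.png

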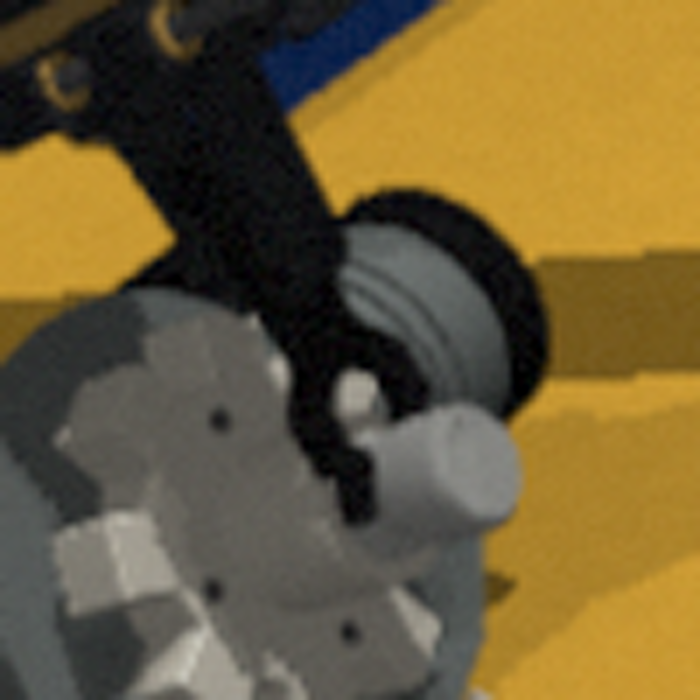

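View pics/t13.png

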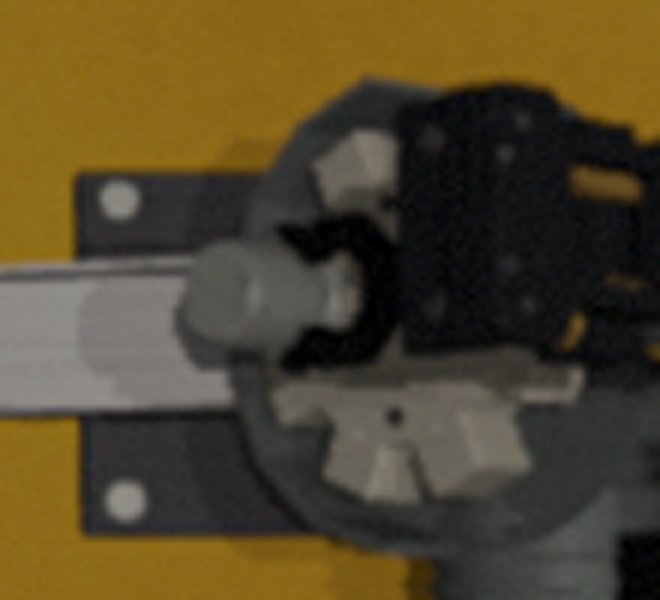

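The feet now straddle the spindle in the groove, with no contact force. I'll push on with force checks.

Request:
{"method": "move_arm", "body": {"turn": [[0,0,0],[0,0,0],[0,0,0]], "dp": [[0,0,0.16],[0,0,0.16],[0,0,0]], "jaw": [1,1,1]}}

```text
clock: 17.25
tool_pos: [0.4948, -0.1054, 0.2167]
eef_rot: [-0.005, 0.961, 0.276, -0.001]
contact_force: [0.0, 0.0, -0.4]
opening: 0.086
```

Request:
{"method": "move_arm", "body": {"turn": [[0,0,0],[0,0,0]], "dp": [[0,0,0.12],[0,0,0.12]], "jaw": [1,1]}}

```text
clock: 17.42
tool_pos: [0.4953, -0.1037, 0.2126]
eef_rot: [-0.004, 0.962, 0.275, -0.0]
contact_force: [-3.2, -6.7, 9.8]
opening: 0.085
```

```bash
python3 - <<'E'
from h import *
show(); turn(Rm(gx,ax)); T=G-.0379*gx; shift(T)
E
```

```text
t 17.4167 P [ 0.4953 -0.1037  0.2126] G-frame (x,y,z)mm [-51.6415   0.2296  -1.419 ] 
z [-0.0027  0.5283 -0.8491] y [-0.0083  0.849   0.5283] F [-3.1558 -6.6905  9.8263] op 0.08479113724791337 q [ 0.7369  0.7601 -0.5356  1.8022 -0.2272  0.8446  2.0454]
turn deg [-0.1107  0.165  -0.0334] rows 1 per row [-0.0003  0.0005 -0.0001]
shift units [0.0108 0.0578 0.5495] rows>= 1 per row [0.0108 0.0578 0.5495]
```

Request:
{"method": "move_arm", "body": {"turn": [[0,0,0],[0,0,0]], "dp": [[0,0.03,0.1],[0,0,0.1]], "jaw": [1,1]}}

```text
clock: 17.58
tool_pos: [0.4951, -0.1001, 0.2084]
eef_rot: [-0.004, 0.961, 0.275, -0.0]
contact_force: [-0.5, -2.1, 2.8]
opening: 0.089
```

Request:
{"method": "move_arm", "body": {"turn": [[0,0,0],[0,0,0]], "dp": [[0,0,0.1],[0,0,0.1]], "jaw": [1,1]}}

```text
clock: 17.75
tool_pos: [0.4948, -0.0963, 0.2036]
eef_rot: [-0.005, 0.961, 0.276, -0.001]
contact_force: [-0.5, 0.5, -1.2]
opening: 0.085
```

```bash
python3 - <<'E'
from h import *
show(); turn(Rm(gx,ax)); T=G-.0379*gx; shift(T)
s=snap("scene");t=snap("top");crop(s,190,110,290,210,7,"s14.png");crop(t,370,190,480,290,6,"t14.png")
E
```

```text
t 17.75 P [ 0.4948 -0.0963  0.2036] G-frame (x,y,z)mm [-40.0628  -0.2155   0.1432] 
z [-0.0043  0.5298 -0.8481] y [-0.0088  0.8481  0.5298] F [-0.517   0.5093 -1.2006] op 0.08510822324752243 q [ 0.7272  0.7714 -0.5375  1.819  -0.2289  0.8157  2.0444]
turn deg [-0.0102  0.0694 -0.0073] rows 1 per row [-0.      0.0002 -0.    ]
shift units [-0.0085 -0.0057  0.0865] rows>= 1 per row [-0.0085 -0.0057  0.0865]
```

View pics/s14.png

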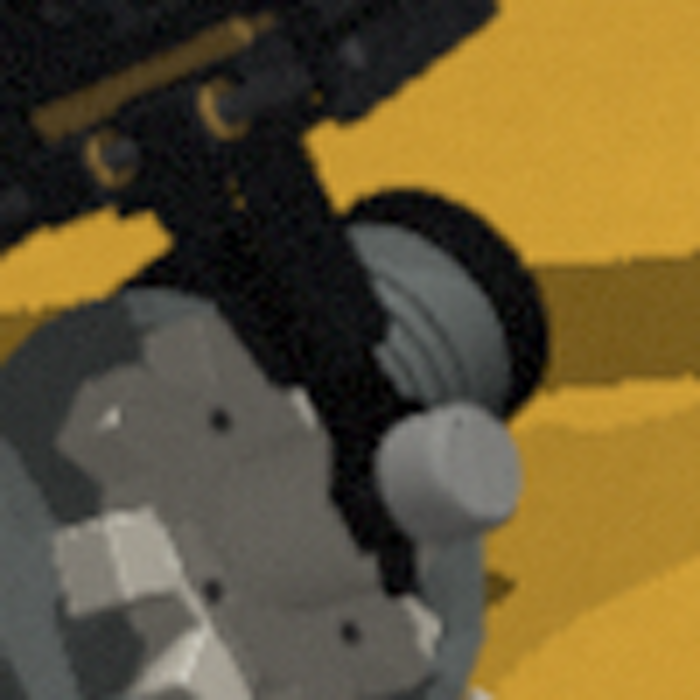

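Force passed its peak and dropped (jaws through), 2 mm from nominal. I'll press on gently until it bottoms.

Request:
{"method": "move_arm", "body": {"turn": [[0,0,0],[0,0,0]], "dp": [[0,0,0.06],[0,0,0]], "jaw": [1,1]}}

```text
clock: 18.02
tool_pos: [0.4948, -0.0952, 0.2024]
eef_rot: [-0.005, 0.961, 0.276, -0.001]
contact_force: [-0.2, -0.1, -0.5]
opening: 0.087
```

Request:
{"method": "move_arm", "body": {"turn": [[0,0,0],[0,0,0]], "dp": [[0,0,0.04],[0,0,0]], "jaw": [1,1]}}

```text
clock: 18.18
tool_pos: [0.495, -0.0951, 0.2021]
eef_rot: [-0.005, 0.961, 0.276, -0.001]
contact_force: [-0.7, -1.1, 3.0]
opening: 0.083
```

```bash
python3 - <<'E'
from h import *
show()
E
```

```text
t 18.1833 P [ 0.495  -0.0951  0.2021] G-frame (x,y,z)mm [-38.1503  -0.0068   0.3001] 
z [-0.0041  0.5298 -0.8481] y [-0.0089  0.848   0.5298] F [-0.7186 -1.1403  3.0189] op 0.08321939163063688 q [ 0.7255  0.7734 -0.5377  1.8214 -0.2292  0.8105  2.0444]
```

Request:
{"method": "move_arm", "body": {"turn": [[0,0,0],[0,0,0]], "dp": [[0,0,0.05],[0,0,0]], "jaw": [1,1]}}

```text
clock: 18.35
tool_pos: [0.495, -0.095, 0.2019]
eef_rot: [-0.005, 0.961, 0.275, -0.0]
contact_force: [-3.3, -3.9, 10.6]
opening: 0.085
```

Request:
{"method": "move_arm", "body": {"turn": [[0,0,0],[0,0,0]], "dp": [[0,0,0.04],[0,0,0]], "jaw": [1,1]}}

```text
clock: 18.52
tool_pos: [0.4951, -0.095, 0.2018]
eef_rot: [-0.004, 0.961, 0.275, -0.0]
contact_force: [-5.0, -7.1, 18.5]
opening: 0.084
```

```bash
python3 - <<'E'
from h import *
show()
E
```

```text
t 18.5167 P [ 0.4951 -0.095   0.2018] G-frame (x,y,z)mm [-37.8361   0.0968   0.2316] 
z [-0.0029  0.5292 -0.8485] y [-0.0085  0.8485  0.5292] F [-4.9691 -7.1178 18.4749] op 0.08437474866235989 q [ 0.7251  0.7732 -0.5373  1.8227 -0.2297  0.8079  2.0444]
```

Bottomed at 37.8 mm (nominal 37.9) with 20 N. I'll unload, open and retract.

Request:
{"method": "move_arm", "body": {"turn": [[0,0,0],[0,0,0],[0,0,0],[0,0,0],[0,0,0],[0,0,0],[0,0,0]], "dp": [[0,0,-0.09],[0,0,0],[0,0,0],[0,0,0],[0,0,0],[0,0,0],[0,0,0]], "jaw": [1,0.3,0.3,0.3,0.3,0.3,0.3], "newtons": 20}}

```text
clock: 19.1
tool_pos: [0.4948, -0.0949, 0.2016]
eef_rot: [-0.005, 0.961, 0.276, -0.001]
contact_force: [0.3, -0.4, -0.1]
opening: 0.349
```

Request:
{"method": "move_arm", "body": {"turn": [[0,0,0],[0,0,0],[0,0,0],[0,0,0],[0,0,0],[0,0,0],[0,0,0]], "dp": [[0,0,-0.3],[0,0,-0.6],[0,0,-0.9],[0,0,-0.9],[0,0,-0.9],[0,0,-0.9],[0,0,-0.9]], "jaw": [0.3,0.3,0.3,0.3,0.3,0.3,0.3]}}

```text
clock: 19.68
tool_pos: [0.4952, -0.1675, 0.3177]
eef_rot: [-0.005, 0.961, 0.275, -0.001]
contact_force: [0.7, 0.2, -0.0]
opening: 0.353
```

Request:
{"method": "move_arm", "body": {"turn": [[0,0,0],[0,0,0],[0,0,0],[0,0,0]], "dp": [[0,0,-0.9],[0,0,-0.9],[0,0,-0.9],[0,0,0]], "jaw": [0.3,0.3,0.3,0.3]}}

```text
clock: 20.02
tool_pos: [0.4972, -0.2057, 0.3768]
eef_rot: [-0.004, 0.962, 0.273, 0.003]
contact_force: [0.2, -1.1, -0.4]
opening: 0.353
```

```bash
python3 - <<'E'
from h import *
show()
s=snap("scene");t=snap("top");crop(s,190,110,290,210,7,"s15.png");crop(t,370,190,480,290,6,"t15.png");cv2.imwrite("pics/s15f.png",s["frame"])
pts=[G,G-.056*gx,G-.084*gx+.019*lat,G-.084*gx-.019*lat,G+.024*gx+.02*lat,G+.024*gx-.02*lat]
print((proj(s,pts)-[190,110]+.5)*7-.5);print((proj(t,pts)-[370,190]+.5)*6-.5)
E
```

```text
t 20.0167 P [ 0.4972 -0.2057  0.3768] G-frame (x,y,z)mm [-244.8978    1.0514   -0.9035] 
z [ 0.003   0.5257 -0.8507] y [-0.0084  0.8507  0.5256] F [ 0.2261 -1.1018 -0.3598] op 0.35269204099607626 q [ 0.8551  0.6327 -0.5188  1.4392 -0.2164  1.3602  2.0381]
[[409.0069 485.7771]
 [305.6886 311.0885]
 [211.5454 252.306 ]
 [292.2951 190.5771]
 [413.2394 594.5914]
 [489.8401 523.3806]]
[[279.5862 298.6512]
 [409.848  279.6847]
 [477.6207 207.1701]
 [482.0756 332.128 ]
 [226.0752 246.5319]
 [228.78   366.2553]]
```

View pics/s15.png

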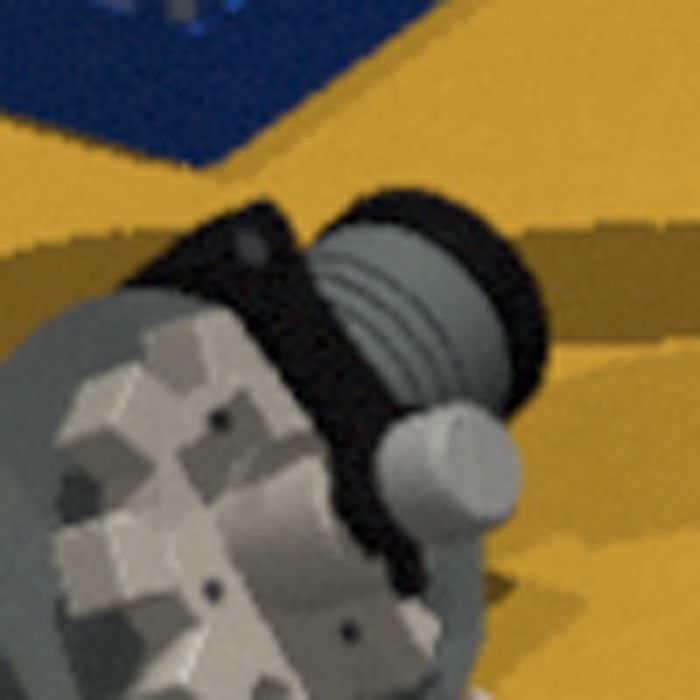

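View pics/t15.png

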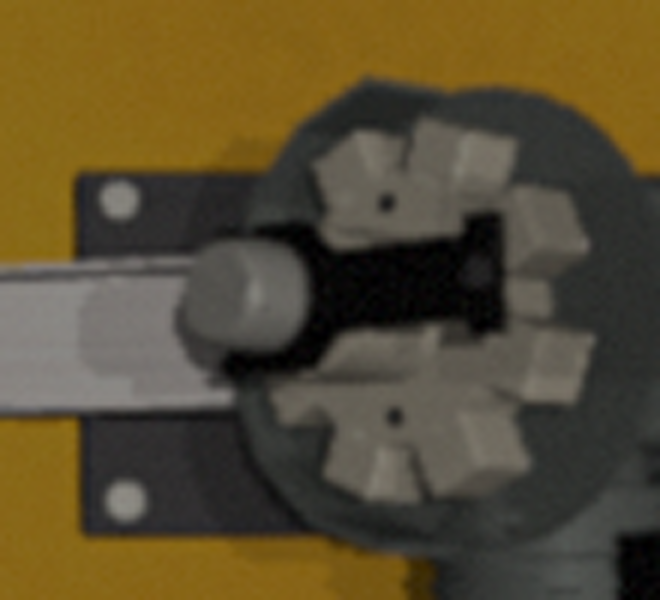

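View pics/s15f.png

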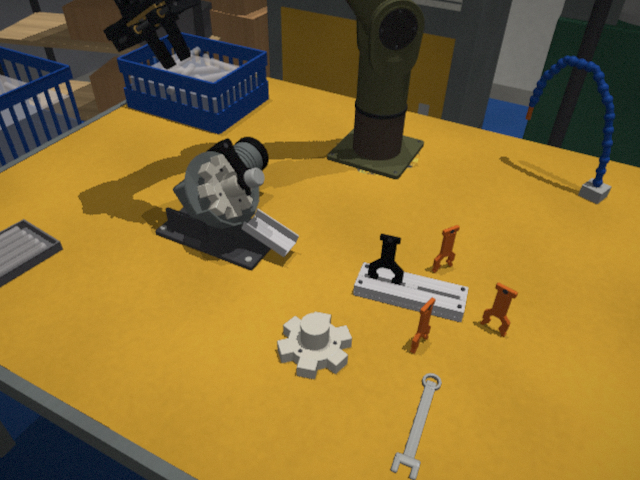

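The clip straddles the groove: foot seen at (410,590), predicted (413,594). The wheel holes have not moved, at (220,420), (213,592) and (350,632). The larger clip, the spare wheel and the orange clips are where they were, and the gripper is clear. Handing in.

```bash
python3 - <<'E'
from h import *
a=snap("scene")["frame"]
print(r.get_state()["contact_force"]); r.finish_job()
E
```

```text
[ 0.0641  0.8894 -0.391 ]
the job is handed in; nothing more can be done
```

The wheel is back home, the smaller black clip is snapped into the groove and released, and the job is handed in at about 20 s of the 53 s allowed.

- **Wheel:** I pushed it down the spindle with the fingers straddling the spindle on the hub's end. It met a firm stop at -10.1 mm from the measured groove (text says -11 mm), with force rising to 23 N and no further movement. The groove was then visible in both pictures.
- **Clip:** I pushed it straight down the groove's plane. The push read about 12 N and then dropped to almost nothing as the jaws went through. It bottomed at 37.8 mm from the groove centre (computed 37.9 mm) under 20 N.
- **Last pictures:** The visible clip foot is within a pixel of its computed place. The wheel's holes have not moved since it went home. The larger clip, spare wheel and orange look-alikes look undisturbed by eye.
- **One small disagreement:** After release, the clip's tail end shows about 4 to 6 mm nearer the wheel than computed. I take this to be the clip leaning in the groove's 3 mm play; I did not check it further.

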